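Hook out the stock tote and complete the colour kit

TASK

Complete the black kit tray so that it holds one jar of each colour (red, blue, yellow), using jars from the white tote. The tote stands too far under the wire shelf to reach, so hook the pull hook over its front lip, drag it forward until the whole tote is clear of the shelf, and lay the hook back in its rest; then stand the jars of the two missing colours upright in empty tray compartments, and leave the duplicate of the colour already in the tray standing in the white tote. Leave the jar already in the tray, the blue tote with its jars, the mug, the mouse and the calculator where they are.

Things in the scene. Friction and masses are not known exactly. Their poses are not given: they have to be found in the camera images.
- shelf: Fixed steel-wire desk shelf, 260 mm deep (x), 400 wide (y), no floor or walls, 4 posts (x 8 and 252, y +-193). Wire deck from 160 to 170 mm above the desk; a case of tufts on its rear part (x 170 to 255) reaches z 215. Origin: desk level under the middle of its open front edge; x points into the shelf. Two bays, at y +88 and -88, one tote in each. Position and yaw vary
- white_tote: White tote on the desk, in either bay, front rim 30 to 90 mm behind the shelf's front edge. 116 (x) by 152 (y) mm outside, walls and floor 4 thick, 60 high; a rim 6 high stands out 5 all round the top. Origin: centre of underside; front wall at -x. 3 jars in a row along y, 48 apart, at x = 0; 32 mm free between front wall and jars. About 0.4 kg empty, slides on the desk
- white_tote_lip (a point): Top of the white tote's front wall, outer face, middle of its width (x = -58, y = 0, z = 60 mm in the tote's frame)
- blue_tote: Blue tote of the same shape and size in the other bay, holding two jars; to be left alone
- hook: Pull hook lying level in its rest. Orange handle 110 long (x), 26 wide (y), 30 mm high (z), centred on the origin; a steel bar 12 wide, 8 high runs from it along +x to x = 200 mm, where a blade 6 thick (x 194 to 200), 34 wide (y) goes down to z = -58. z up. 0.28 kg, centre of mass about x = 45
- hook_tip (a point): Middle of the hook blade's lower edge (x = 197, y = 0, z = -58 mm in the hook's frame)
- hook_rest: Fixed grey hook rest; place varies. Base plate x -70 to 120, 64 mm wide (y), 8 thick; forked uprights 14 thick at x = -40 (handle, fork 34 wide) and x = 98 (bar, fork 24 wide), up to 101 mm high, forks flare upwards. Origin: desk level. The hook lies home with its origin at x 0, y 0, z 85 mm, x axes alike; the handle between the forks can be grasped from above
- tray: Black kit tray, 190 (x) by 72 (y) by 30 mm high, walls and floor 4 thick; two dividers make three compartments of 58 by 64 mm, centred at x = -62, 0 and 62. Origin: centre of its underside. Loose, 0.6 kg. One compartment already holds a jar
- mug: White mug, 76 mm in diameter, 90 mm high, handle at one side, on the desk in front of the blue tote; leave alone. Origin: centre of its underside
- mouse: Black computer mouse, 105 by 60 by 33 mm, on the desk; leave alone. Origin: centre of its underside
- calculator: Black calculator, 85 by 150 by 20 mm, on the desk; leave alone. Origin: centre of its underside
- jar_red: red sample jar, standing in the white tote at the start: clear body 42 mm in diameter with red wool sealed inside, screw lid of the same red, 44 mm in diameter and 16 mm high at the top; 76 mm high in all, about 0.09 kg. Origin: centre of its underside, z up
- spare_red: red sample jar, standing at the start in the kit tray (one of the three spare jars) or in the blue tote (the other two); stays where it is: clear body 42 mm in diameter with red wool sealed inside, screw lid of the same red, 44 mm in diameter and 16 mm high at the top; 76 mm high in all, about 0.09 kg. Origin: centre of its underside, z up
- jar_blue: blue sample jar, standing in the white tote at the start: clear body 42 mm in diameter with blue wool sealed inside, screw lid of the same blue, 44 mm in diameter and 16 mm high at the top; 76 mm high in all, about 0.09 kg. Origin: centre of its underside, z up
- spare_blue: blue sample jar, standing at the start in the kit tray (one of the three spare jars) or in the blue tote (the other two); stays where it is: clear body 42 mm in diameter with blue wool sealed inside, screw lid of the same blue, 44 mm in diameter and 16 mm high at the top; 76 mm high in all, about 0.09 kg. Origin: centre of its underside, z up
- jar_yellow: yellow sample jar, standing in the white tote at the start: clear body 42 mm in diameter with yellow wool sealed inside, screw lid of the same yellow, 44 mm in diameter and 16 mm high at the top; 76 mm high in all, about 0.09 kg. Origin: centre of its underside, z up
- spare_yellow: yellow sample jar, standing at the start in the kit tray (one of the three spare jars) or in the blue tote (the other two); stays where it is: clear body 42 mm in diameter with yellow wool sealed inside, screw lid of the same yellow, 44 mm in diameter and 16 mm high at the top; 76 mm high in all, about 0.09 kg. Origin: centre of its underside, z up
Things that resemble listed ones, but are neither listed nor needed, are in the scene too. What is shaped like the jar_red but turquoise is not meant. What is shaped like the spare_blue but green is not meant.

How it is judged:
By the outcome, as a careful person would: the job done as asked, in the order asked, and still so for the second after the job is handed in, with the robot touching nothing.
It also fails if it takes over 72 s, if anything falls off the work surface, if the arm or the gripper's body presses on something with over 40 N, if the wrist force passes 120 N, or if a joint passes its speed limit or range.

ROBOT

A 6-joint arm with a two-finger parallel gripper is mounted at the origin on the work surface. World frame = base frame: x ahead of the robot, y to its left, z up, the work surface at z = 0. Lengths are in m, angles in degrees, forces in N, time in s.
With the tool pointing down it reaches from about 0.35 to 0.875 m from the base axis. Payload 4.2 kg.
Tool frame: the origin (TCP) lies at the very end of the fingers, on their centre line; the grasp point (between the pads) lies r.pinch_z behind it (r.pinch_z is the distance from the TCP to the grasp point, in m); y points along the fingers, z is the direction in which the jaws open and shut, and the axes are right-handed (so a half turn about y gives the same grasp; the last joint's range is limited). The gripper opens to 87 mm and grips with 3 to 60 N. Pads are 19 mm wide; open, the fingers measure 117 mm over their backs; the gripper's body (75 mm by 190 mm) begins 51 mm behind the grasp point.
Start: joints at [78.759, 22.042, 0.453, 0, -68.411, -14.817], TCP at [0.275, 0.561, 0.223] pointing down, gripper open.
Joint ranges: [-179.83, 179.83], [-69.29, 118.12], [-61.27, 80.66], [-181.25, 117.63], [-171.15, -9.14], [-177.46, 177.46]. Speed limits (degrees/s): [159.86, 159.86, 180, 180, 180, 180].

INTERFACE

Orientations are given as a 3x3 rotation matrix whose columns are the frame's x, y, z axes.
In Python, from station import sense, capture, camera_params, r gives the robot as it stands.
- The arm moves only by the tool move_arm, never from a script. Its argument "increments" is text: rows parted by semicolons, each of 7 numbers parted by spaces: the closure, from -1 (fully open) to 1 (shut), so that 0 is half open, then the shift along the tool's x, y, z in m, then the turn, a rotation vector about the tool's x, y, z in rad. In form: hand x y z wx wy wz; .... A call has 1 to 8 rows; each row is the pose to reach, as a shift and turn from the pose commanded when the call began, along the tool's axes at that moment; what a row does not reach only later rows make up. A row lasts 1/10 s, in which the tool goes at most 50 mm and 8.59 degrees, less where a joint would pass 70% of its speed; a pose out of reach is approached as far as the arm can. A call with a gripper value outside its range is refused whole. The fingers move at their own pace and stop on an object; the grip force is fixed at half the most. Time passes only in rows, so rows that repeat a pose let the fingers close. It gives the time, the measured TCP pose, the force and the opening at its end, in the units of the state.
- sense(): the state, without advancing time (a new reading comes with each control period).
- capture(name): name is "side" or "top"; returns (picture, depth): 420x560x3 uint8, red, green, blue; 420x560 float32, m along the optical axis (not along the pixel's ray), 0 where there is no reading.
- camera_params(name): a dict with "fx", "fy", "cx", "cy" (pixels), "xyz" and "orientation" of the camera in the world. Camera axes: x right, y down, z forward; pixel columns grow to the right and rows downward; lengths in m; the calibration is good to about 2 mm. A picture is of the moment at which its call begins. camera_params takes no time and is no camera call.
- r.finish_job(): hands the job in, once; it reports no verdict.
The state is a dict: "time_s": time; "joints": joint angles; "joint_velocities": joint speeds; "effort": joint torques, N m; "tcp_pos": TCP position; "ee_rot": TCP orientation; "wrist_force": force on the tool from outside, world axes, zero at the start; "moment": the same for the moment, N m; "gripper_width": opening from 0.0 (shut) to 1.0 (fully open).
Only numpy, scipy, OpenCV 4.12 (cv2) and the standard library are available. Lean on these libraries where they do the work, as an engineer would, in place of code of your own. Each camera call takes 0.05 s, during which the arm holds its last target.

## Working session

There is one attempt and no reset: what is moved stays moved. The work goes in short steps, Python scripts to look and compute and a tool call to move; the robot and the scene stay as the last step left them, time stands still between calls to the robot, and variables do not carry over. Pictures are saved under pics/ and viewed, and the job is handed in when it is done.

Besides the shell and the picture viewer there is one more tool, called by a JSON object that holds its "fn" and its "kwargs", one argument or row to a line. move_arm: Moves the arm, as the interface text tells. Its arguments: {"type":"object","properties":{"increments":{"type":"string"}},"required":["increments"]}

```bash
ls; mkdir -p pics
python3 - <<'E'
from station import sense,capture,camera_params,r
import cv2,numpy as np
s=sense();print(s);print(r.pinch_z)
for n in("side","top"):
    p,d=capture(n);cv2.imwrite(f"pics/{n}0.png",p[...,::-1]);np.savez(f"pics/{n}0.npz",p=p,d=d);print(camera_params(n))
E
```

```text
pics
{'time_s': 0.0, 'joints': array([ 7.87583843e+01,  2.20907995e+01,  3.80821520e-01, -2.94769765e-02,
       -6.84122986e+01, -1.48167981e+01]), 'joint_velocities': array([-0.030529  , -0.0410278 ,  0.0063238 , -0.0656712 , -0.04924459,
       -0.03265611]), 'effort': array([ 1.17865940e-03, -3.90663636e+01,  1.87406355e+01,  4.21987161e+00,
        1.09001875e-02, -1.91421686e-04]), 'tcp_pos': array([0.27426822, 0.56093607, 0.22146507]), 'ee_rot': array([[-8.98263299e-01, -8.85236826e-04, -4.39456780e-01],
       [ 4.39457664e-01, -1.99987645e-03, -8.98261077e-01],
       [-8.36854791e-05, -9.99997608e-01,  2.18543972e-03]]), 'wrist_force': array([-1.0050534 ,  0.34650096, -0.20806602]), 'moment': array([-0.01781597, -0.00565796, -0.01558948]), 'gripper_width': 1.0013702823524917}
0.0187
{'fx': 488.59519816477206, 'fy': 488.59519816477206, 'cx': 280.3997550047088, 'cy': 216.35059314183508, 'xyz': array([0.66647354, 0.61863683, 1.68478459]), 'orientation': array([[-0.97697869,  0.20164653, -0.06965141],
       [ 0.21333247,  0.92553249, -0.31285598],
       [ 0.00137832, -0.32051253, -0.94724327]])}
{'fx': 407.12249072278104, 'fy': 407.12249072278104, 'cx': 279.14192574141146, 'cy': 211.0744665120344, 'xyz': array([0.43837677, 0.10926288, 1.18950226]), 'orientation': array([[-0.01676256, -0.99358357,  0.11185129],
       [-0.9998243 ,  0.01571807, -0.01021354],
       [ 0.00838992, -0.11200284, -0.99367247]])}
```

View pics/side0.png

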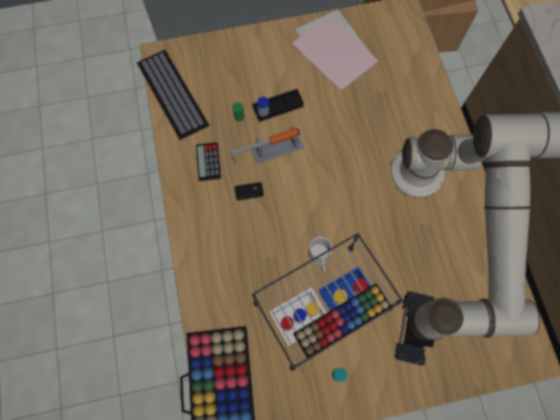

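View pics/top0.png

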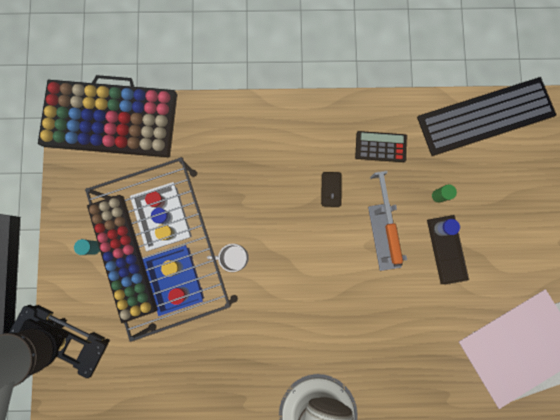

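```bash
cat > h.py <<'E'
import numpy as np,cv2
from station import sense,capture,camera_params,r
def grab(n,tag):
    p,d=capture(n);cv2.imwrite(f"pics/{n}{tag}.png",p[...,::-1]);np.savez(f"pics/{n}{tag}.npz",p=p,d=d);return p,d
def load(n,tag):
    z=np.load(f"pics/{n}{tag}.npz");return z['p'],z['d']
def ray(n,u,v):
    c=camera_params(n);q=np.array([(u-c['cx'])/c['fx'],(v-c['cy'])/c['fy'],1.]);return c['xyz'],c['orientation']@q
def atz(n,u,v,z):
    o,q=ray(n,u,v);return o+q*(z-o[2])/q[2]
def cloud(n,d):
    c=camera_params(n);v,u=np.mgrid[0:420,0:560]
    q=np.stack([(u-c['cx'])/c['fx']*d,(v-c['cy'])/c['fy']*d,d],-1)
    return q@c['orientation'].T+c['xyz']
def proj(n,P):
    c=camera_params(n);q=(np.asarray(P)-c['xyz'])@c['orientation'];return q[...,0]/q[...,2]*c['fx']+c['cx'],q[...,1]/q[...,2]*c['fy']+c['cy']
def crop(p,u0,v0,u1,v1,k,name):
    cv2.imwrite("pics/"+name,cv2.resize(p[v0:v1,u0:u1,::-1],None,fx=k,fy=k,interpolation=cv2.INTER_CUBIC))
E
python3 - <<'E'
from h import *
p,d=load("top",0)
crop(p,75,150,255,350,4,"c1.png" ) if 0 else crop(p,75,150,255,345,3,"c1.png")
crop(p,350,160,480,290,4,"c2.png")
p,d=load("side",0)
crop(p,240,225,410,370,4,"c3.png")
E
```

```text
(no output)
```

View pics/c1.png

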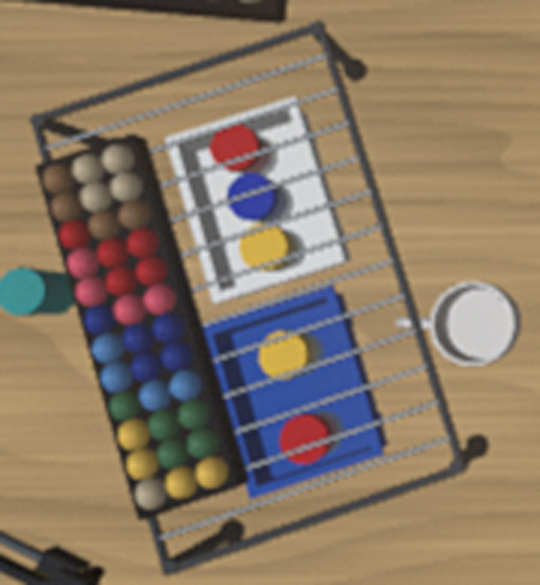

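View pics/c2.png

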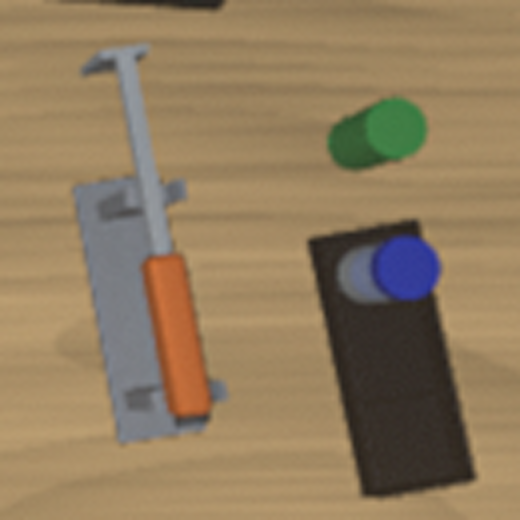

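View pics/c3.png

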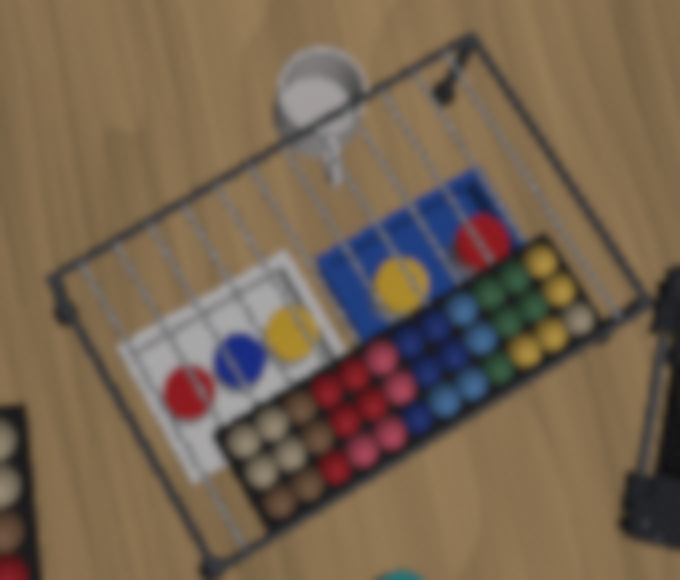

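Run:
```python
from h import *
np.set_printoptions(precision=4,suppress=True)
def P(pts,z,k,u0,v0,n="top"):
    return np.array([atz(n,u/k+u0,v/k+v0,z) for u,v in pts])
def ax(a,b): d=b-a;return np.degrees(np.arctan2(d[1],d[0])),np.linalg.norm(d[:2])
S=P([(320,25),(465,465),(165,570),(35,120)],.167,3,75,150);print("shelf",S[:,:2],[ax(S[i],S[(i+1)%4]) for i in range(4)])
T=P([(296,98),(346,262),(215,302),(168,135)],.06,3,75,150);print("tote",T[:,:2],T.mean(0),[ax(T[i],T[(i+1)%4]) for i in range(4)])
S=P([(473,37),(52,278),(208,568),(645,305)],.167,4,240,225,"side");print("shelf side",S[:,:2],[ax(S[i],S[(i+1)%4]) for i in range(4)])
T=P([(287,250),(120,348),(195,483)],.06,4,240,225,"side");print("tote side",T[:,:2],[ax(T[i],T[(i+1)%3]) for i in range(3)])
J=P([(235,147),(252,197),(265,245)],.076,3,75,150);print("jars",J[:,:2])
J=P([(189,391),(239,361),(292,333)],.076,4,240,225,"side");print("jars side",J[:,:2])
M=P([(475,322)],.09,3,75,150);print("mug",M)
Y=P([(310,240),(418,221),(475,478),(366,495)],.03,4,350,160);print("tray",Y[:,:2],Y.mean(0),[ax(Y[i],Y[(i+1)%4]) for i in range(4)])
B=P([(406,268)],.076,4,350,160);print("blue",B)
H=P([(145,257),(184,254),(209,411),(170,418)],.1,4,350,160);print("handle",H[:,:2],H.mean(0),[ax(H[i],H[(i+1)%4]) for i in range(4)])
for n in("top","side"):
    p,d=load(n,0);C=cloud(n,d);hsv=cv2.cvtColor(p,cv2.COLOR_RGB2HSV)
    m=(hsv[...,0]>4)&(hsv[...,0]<14)&(hsv[...,1]>190)&(C[...,2]>.09)&(C[...,2]<.11)&(C[...,1]<0.1)
    m=cv2.erode(m.astype(np.uint8),np.ones((2,2)))>0
    q=C[m];print(n,"orange",len(q),q.mean(0),np.degrees(cv2.minAreaRect(q[:,:2].astype(np.float32))[2]*np.pi/180),cv2.minAreaRect((q[:,:2]*1000).astype(np.float32)))
    m=(hsv[...,1]<40)&(hsv[...,2]>140)&(C[...,2]>.05)&(C[...,2]<.068)&(C[...,1]>.2)
    q=C[m];print(n,"white",len(q),cv2.minAreaRect((q[:,:2]*1000).astype(np.float32)))
    m=(C[...,2]>.005)&(C[...,2]<.04)&(hsv[...,2]<90)
    nn,l,st,c=cv2.connectedComponentsWithStats(m.astype(np.uint8))
    for i in range(1,nn):
        if st[i,4]>250: print(n,"dark",st[i],C[l==i].mean(0),cv2.minAreaRect((C[l==i][:,:2]*1000).astype(np.float32)))
    for nm,lo,hi in(("red",170,182),("blue",110,128),("yel",18,28),):
        m=((hsv[...,0]>=lo)|((nm=="red")&(hsv[...,0]<4)))&(hsv[...,0]<=hi)&(hsv[...,1]>150)&(abs(C[...,2]-.077)<.006)
        nn,l,st,c=cv2.connectedComponentsWithStats(m.astype(np.uint8))
        for i in range(1,nn):
            if st[i,4]>40:print(n,nm,st[i,4],c[i],C[l==i].mean(0))
```

```text
shelf [[0.6933 0.346 ]
 [0.3228 0.2236]
 [0.2436 0.4669]
 [0.6149 0.5852]] [(np.float64(-161.71869974136573), np.float64(0.3901481368563598)), (np.float64(108.03581214091457), np.float64(0.25588999909615867)), (np.float64(17.671853854699705), np.float64(0.38969113511617853)), (np.float64(-71.85920167647704), np.float64(0.2517434006834707))]
tote [[0.6505 0.3925]
 [0.4963 0.3446]
 [0.4616 0.4643]
 [0.6173 0.511 ]] [0.5564 0.4281 0.06  ] [(np.float64(-162.74679190039743), np.float64(0.16142678584423015)), (np.float64(106.17417840508661), np.float64(0.12469395567606267)), (np.float64(16.69770714886143), np.float64(0.1625782269484828)), (np.float64(-74.37172216515195), np.float64(0.12314514073641215))]
shelf side [[0.3215 0.2309]
 [0.6929 0.3499]
 [0.622  0.5861]
 [0.2483 0.4684]] [(np.float64(17.776616699258902), np.float64(0.3900516320467511)), (np.float64(106.71835132941017), np.float64(0.246590838197348)), (np.float64(-162.51202870083625), np.float64(0.3918233286126594)), (np.float64(-72.86602542315775), np.float64(0.24853833480285173))]
tote side [[0.4981 0.3499]
 [0.6514 0.3995]
 [
[... 3455 characters left out ...]
9 416] [ 0.6362 -0.0497  0.0268] ((636.4981079101562, -52.91783142089844), (58.32296371459961, 103.93024444580078), 88.97113800048828)
side dark [ 180  326   75   94 1742] [0.8527 0.5533 0.0331] ((867.3587646484375, 554.07373046875), (290.7823181152344, 231.25880432128906), 84.42559051513672)
side red 43 [362.6977 283.1628] [0.3314 0.3748 0.0781]
side red 55 [285.4    323.6182] [0.6106 0.4489 0.0784]
side blue 66 [262.9242 102.2879] [ 0.5158 -0.3698  0.0776]
side blue 46 [301.3043 313.587 ] [0.5532 0.4287 0.0786]
side yel 67 [338.5224 296.5821] [0.4211 0.4009 0.0786]
side yel 59 [311.3051 308.9153] [0.5178 0.4209 0.0783]<stdin>:20: RuntimeWarning: Mean of empty slice.
  ret = um.true_divide(
```

Run:
```python
from h import *
p,d=load("top",0);crop(p,355,165,415,280,5,"c4.png")
p,d=load("side",0);crop(p,225,85,310,170,6,"c5.png")
```

```text
(no output)
```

View pics/c4.png

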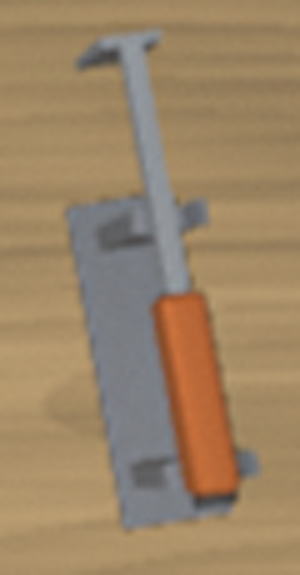

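View pics/c5.png

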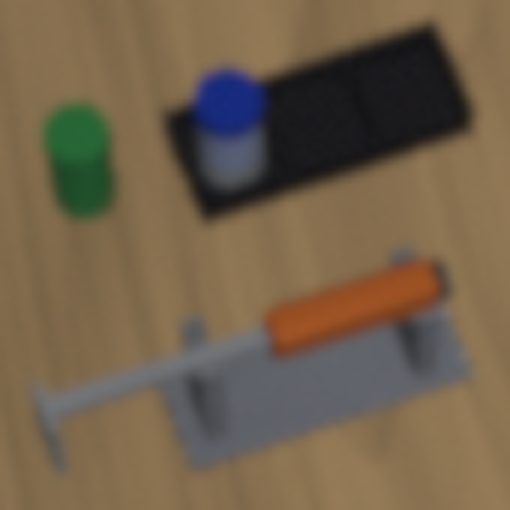

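Run:
```python
from h import *
from scipy.optimize import least_squares
obs=[("top",355,165,5,180,296,.055,.1),("top",355,165,5,214,496,-.055,.1),("top",355,165,5,137,38,.200,.089),
("side",225,85,6,268,325,.055,.1),("side",225,85,6,437,279,-.055,.1),("side",225,85,6,42,402,.2,.089)]
L=[]
for n,u0,v0,k,u,v,x,z in obs:
    P=atz(n,u/k+u0,v/k+v0,z);L.append(P[:2])
L=np.array(L);print(L)
def f(q,s):return np.array([L[i]-(q[:2]+obs[i][6]*np.array([np.cos(q[2]),np.sin(q[2])])) for i in s])
for s in([0,1,2],[3,4,5],range(6)):
    q=least_squares(lambda q:f(q,s).ravel(),[.47,-.2,.15]);print(q.x[:2],np.degrees(q.x[2]));print(f(q.x,s)*1000)
# tote: side vs top; use jars
```

```text
[[ 0.52073489 -0.2021679 ]
 [ 0.41380252 -0.21521998]
 [ 0.66442857 -0.18834866]
 [ 0.52499806 -0.20102532]
 [ 0.41844677 -0.20967646]
 [ 0.66747703 -0.18507811]]
[ 0.46669787 -0.20898151] 6.087089249479543
[[-0.65287814  0.98141231]
 [ 1.79455168 -0.40626668]
 [-1.14167354 -0.57514563]]
[ 0.47063461 -0.20519144] 5.679985126260622
[[-0.36650786 -1.27734979]
 [ 2.54212447  0.95844963]
 [-2.17561661  0.31890016]]
[ 0.46866591 -0.20708738] 5.884279812212909
[[-2.64122061 -0.71909901]
 [-0.15318771 -2.49402113]
 [-3.18353824 -1.76520009]
 [ 1.62195008  0.42347746]
 [ 4.49106805  3.04949878]
 [-0.13507157  1.505344  ]]
```

```bash
cat > pl.py <<'E'
import sys,json
import numpy as np
# cmd state: x y z a(jaw angle of tool z, deg, unwrapped)
def ld(): return json.load(open('cmd.json'))
def sv(c): json.dump(list(map(float,c)),open('cmd.json','w'))
def axes(a):
    a=np.radians(a);return np.array([[np.sin(a),-np.cos(a),0],[0,0,-1],[np.cos(a),np.sin(a),0]])
def to(*T):
    c=ld();A=axes(c[3])
    for t in T:
        s=A@(np.array(t[:3])-c[:3]);print("shift",np.round(s,4),"wy",round(-np.radians(t[3]-c[3]),4))
def done(sx,sy,sz,wy):
    c=ld();A=axes(c[3]);p=np.array(c[:3])+np.array([sx,sy,sz])@A;sv([*p,c[3]-np.degrees(wy)]);print("cmd",np.round(ld(),4))
E
python3 - <<'E'
from pl import *
sv([.275,.561,.223,-116.06])
to([.275,.561,.30,-116.06],[.509,-.203,.25,-263.7],[.509,-.203,.0663,-263.7])
E
```

```text
shift [ 0.    -0.077  0.   ] wy -0.0
shift [-0.5458 -0.027   0.5835] wy 2.5768
shift [-0.5458  0.1567  0.5835] wy 2.5768
```

{"fn": "move_arm", "kwargs": {
  "increments": "-1 0 -0.045 0 0 0 0; -1 -0.03 -0.077 0.03 0 0.14 0; -1 -0.06 -0.077 0.06 0 0.28 0; -1 -0.09 -0.077 0.1 0 0.42 0; -1 -0.12 -0.077 0.13 0 0.56 0; -1 -0.15 -0.077 0.16 0 0.7 0; -1 -0.18 -0.077 0.19 0 0.84 0; -1 -0.21 -0.077 0.22 0 0.98 0"
}}

```text
time_s: 0.9
tcp_pos: [0.3665, 0.2697, 0.2993]
ee_rot: [[-0.13, -0.0, -0.991], [0.991, -0.0, -0.13], [-0.0, -1.0, 0.0]]
wrist_force: [1.5, 1.7, 0.3]
gripper_width: 1.0
```

Run:
```python
from pl import *
from h import *
done(-.21,-.077,.22,.98)
s=sense();print(s['time_s'],s['tcp_pos'],np.degrees(np.arctan2(s['ee_rot'][1,2],s['ee_rot'][0,2])),s['joints'],s['wrist_force'])
to([.509,-.203,.25,-263.7],[.509,-.203,.0663,-263.7])
```

```text
cmd [   0.367     0.2711    0.3    -172.2099]
0.9 [0.3664698 0.2696892 0.2993129] -172.51067774286142 [ 5.69031124e+01  2.18985731e+00 -1.42372938e+01 -1.09222305e-02
 -7.35941605e+01 -4.94107016e+01] [1.48642217 1.67526936 0.31376848]
shift [-0.489   0.05   -0.0764] wy 1.5968
shift [-0.489   0.2337 -0.0764] wy 1.5968
```

{"fn": "move_arm", "kwargs": {
  "increments": "-1 -0.042 0 -0.007 0 0.14 0; -1 -0.084 0 -0.013 0 0.28 0; -1 -0.126 0 -0.02 0 0.42 0; -1 -0.168 0 -0.026 0 0.56 0; -1 -0.21 0 -0.033 0 0.7 0; -1 -0.252 0.01 -0.04 0 0.84 0; -1 -0.294 0.02 -0.046 0 0.98 0; -1 -0.336 0.03 -0.053 0 1.12 0"
}}

```text
time_s: 1.7
tcp_pos: [0.4644, -0.0559, 0.2691]
ee_rot: [[0.836, -0.0, -0.549], [0.549, 0.0, 0.836], [0.0, -1.0, 0.0]]
wrist_force: [1.3, 1.2, 0.0]
gripper_width: 0.998
```

Run:
```python
from pl import *
from h import *
done(-.336,.03,-.053,1.12)
s=sense();print(s['time_s'],s['tcp_pos'],np.degrees(np.arctan2(s['ee_rot'][1,2],s['ee_rot'][0,2])),s['joints'],s['wrist_force'])
to([.509,-.203,.15,-263.7],[.509,-.203,.0663,-263.7])
```

```text
cmd [ 4.651000e-01 -5.460000e-02  2.700000e-01 -2.363811e+02]
1.7 [ 0.46444805 -0.05588693  0.26908064] 123.29073209926601 [ 1.31016389e+01  4.54418111e+00 -1.60165541e+01 -1.73993138e-02
 -6.94356079e+01 -6.98047967e+01] [1.30728011 1.19736243 0.03185905]
shift [-0.0456  0.12   -0.1479] wy 0.4768
shift [-0.0456  0.2037 -0.1479] wy 0.4768
```

{"fn": "move_arm", "kwargs": {
  "increments": "-1 -0.012 0.02 -0.037 0 0.12 0; -1 -0.023 0.04 -0.074 0 0.24 0; -1 -0.034 0.06 -0.111 0 0.36 0; -1 -0.0456 0.08 -0.148 0 0.477 0; -1 -0.0456 0.12 -0.148 0 0.477 0; -1 -0.0456 0.16 -0.148 0 0.477 0; -1 -0.0456 0.2037 -0.148 0 0.477 0; -1 -0.0456 0.2037 -0.148 0 0.477 0"
}}

```text
time_s: 2.5
tcp_pos: [0.5034, -0.202, 0.0599]
ee_rot: [[0.994, -0.014, -0.108], [0.108, 0.003, 0.994], [-0.014, -1.0, 0.004]]
wrist_force: [-1.1, 0.1, 0.6]
gripper_width: 1.0
```

Run:
```python
from pl import *
from h import *
done(-.0456,.2037,-.148,.477)
s=sense();print(s['time_s'],s['tcp_pos'],np.degrees(np.arctan2(s['ee_rot'][1,2],s['ee_rot'][0,2])),s['joints'],s['wrist_force'])
p,d=grab("top",1);crop(p,330,150,480,290,4,"d1.png")
p,d=grab("side",1);crop(p,215,75,330,180,5,"d2.png")
```

```text
cmd [ 5.090000e-01 -2.031000e-01  6.630000e-02 -2.637112e+02]
2.5 [ 0.50336897 -0.20197096  0.05992876] 96.17127867542855 [ -4.77746583  24.55158405 -22.31890503  -0.12227808 -43.95148441
 -78.96096283] [-1.14964781  0.11924638  0.57695705]
```

View pics/d1.png

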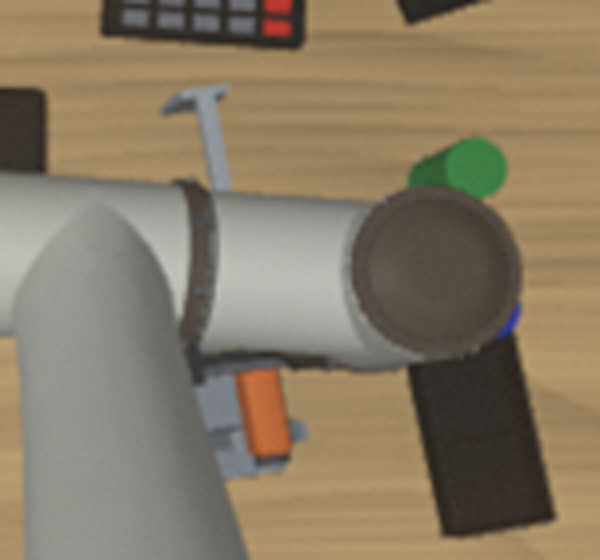

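View pics/d2.png

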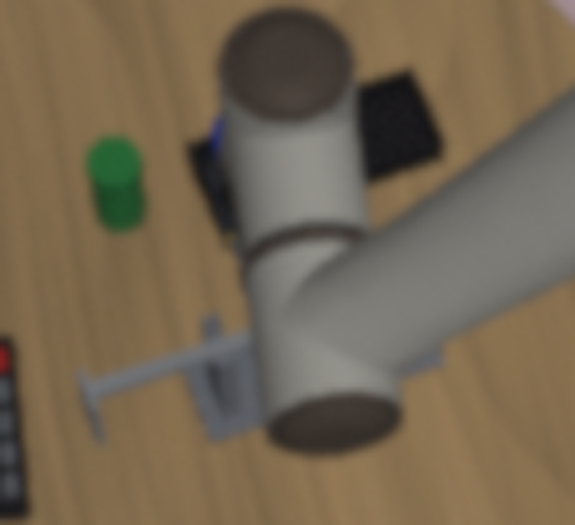

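{"fn": "move_arm", "kwargs": {
  "increments": "-1 0 0 0 0 0 0; -1 0 0 0 0 0 0; -1 0 0 0 0 0 0"
}}

```text
time_s: 2.9
tcp_pos: [0.5097, -0.2027, 0.0678]
ee_rot: [[0.994, 0.004, -0.11], [0.11, -0.0, 0.994], [0.004, -1.0, -0.001]]
wrist_force: [-0.7, 0.8, 0.4]
gripper_width: 0.997
```

Run:
```python
from h import *
np.set_printoptions(precision=4,suppress=True)
s=sense();print(s['time_s'],s['tcp_pos'],s['ee_rot'],s['joints'],s['wrist_force'])
p,d=load("top",1);C=cloud("top",d)
for u,v in [(440,215),(390,215),(350,215),(350,230),(332,205),(379,240),(379,197)]: print(u,v,C[v,u])
p,d=load("side",1);C=cloud("side",d)
for u,v in [(272,90),(275,115),(278,160),(285,160)]: print(u,v,C[v,u])
```

```text
2.9 [ 0.5097 -0.2027  0.0678] [[ 0.9939  0.0038 -0.1099]
 [ 0.1099 -0.0004  0.9939]
 [ 0.0037 -1.     -0.0008]] [ -4.7409  23.9782 -21.8448   0.0096 -43.9589 -78.9565] [-0.7347  0.7888  0.4447]
440 215 [ 0.512  -0.2024  0.4267]
390 215 [ 0.5156 -0.114   0.4047]
350 215 [ 0.5145 -0.0317  0.4287]
350 230 [ 0.4844 -0.0254  0.4577]
332 205 [ 0.5365 -0.0013  0.4087]
379 240 [ 0.4762 -0.1495  0.1725]
379 197 [ 0.5532 -0.0977  0.3911]
272 90 [ 0.5142 -0.1876  0.4311]
275 115 [ 0.521  -0.1143  0.4121]
278 160 [0.5412 0.0206 0.3906]
285 160 [0.5209 0.0231 0.3866]
```

{"fn": "move_arm", "kwargs": {
  "increments": "1 0 0 0 0 0 0; 1 0 0 0 0 0 0; 1 0 0 0 0 0 0; 1 0 0 0 0 0 0; 1 0 0 0 0 0 0; 1 0 0 0 0 0 0; 1 0 0 0 0 0 0; 1 0 0 0 0 0 0"
}}

```text
time_s: 3.7
tcp_pos: [0.5085, -0.2026, 0.0658]
ee_rot: [[0.994, -0.0, -0.11], [0.11, 0.0, 0.994], [-0.0, -1.0, 0.0]]
wrist_force: [0.4, 0.1, 0.0]
gripper_width: 0.356
```

{"fn": "move_arm", "kwargs": {
  "increments": "1 0 0 0 0 0 0; 1 0 0 0 0 0 0; 1 0 0 0 0 0 0; 1 0 0 0 0 0 0"
}}

```text
time_s: 4.1
tcp_pos: [0.5085, -0.2027, 0.0658]
ee_rot: [[0.994, -0.0, -0.11], [0.11, -0.0, 0.994], [-0.0, -1.0, -0.0]]
wrist_force: [-0.3, -0.7, -0.6]
gripper_width: 0.297
```

{"fn": "move_arm", "kwargs": {
  "increments": "1 0 -0.01 0 0 0 0; 1 0 -0.03 0 0 0 0; 1 0 -0.05 0 0 0 0; 1 0 -0.08 0 0 0 0; 1 0 -0.11 0 0 0 0; 1 0 -0.14 0 0 0 0; 1 0 -0.14 0 0 0 0; 1 0 -0.14 0 0 0 0"
}}

```text
time_s: 4.9
tcp_pos: [0.5081, -0.2022, 0.2059]
ee_rot: [[0.994, 0.0, -0.109], [0.109, 0.001, 0.994], [0.0, -1.0, 0.001]]
wrist_force: [0.3, 0.1, -3.3]
gripper_width: 0.291
```

```bash
cp cmd.json home.json
python3 - <<'E'
from pl import *
from h import *
np.set_printoptions(precision=4,suppress=True)
done(0,-.14,0,0)
s=sense();print(s['time_s'],s['tcp_pos'],s['wrist_force'],s['moment'])
p,d=grab("top",2);crop(p,330,150,480,290,4,"e1.png")
p,d=grab("side",2);crop(p,215,75,330,180,5,"e2.png")
E
```

```text
cmd [   0.509    -0.2031    0.2063 -263.7112]
4.9 [ 0.5081 -0.2022  0.2059] [ 0.3432  0.0588 -3.3449] [ 0.1077 -0.0193  0.0195]
```

View pics/e1.png

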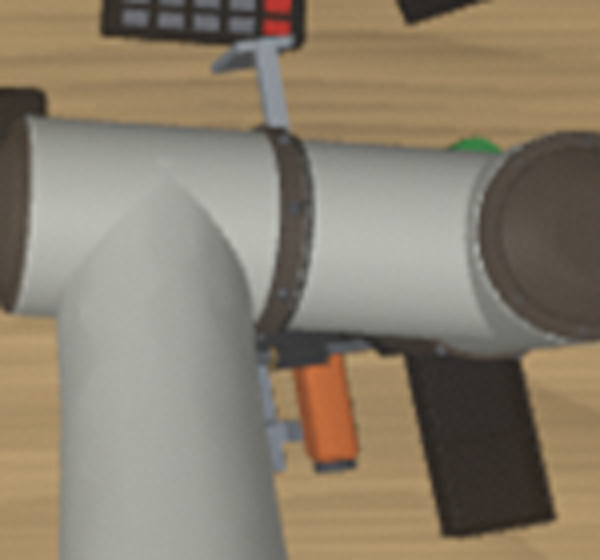

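View pics/e2.png

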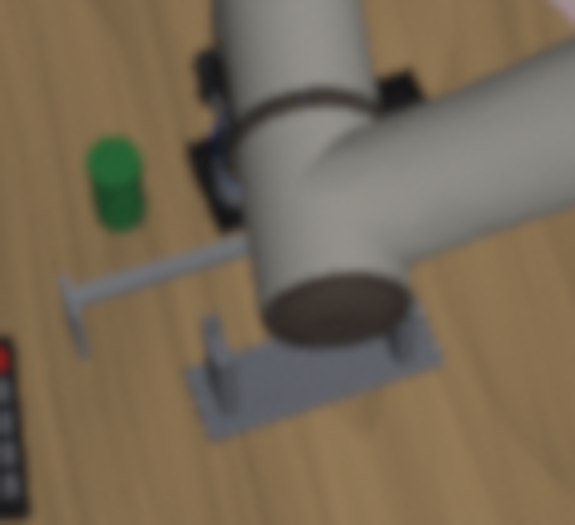

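Run:
```python
from h import *
np.set_printoptions(precision=4,suppress=True)
for n,pts in(("top",[(398,163),(397,161),(399,170),(400,178),(411,245),(412,260)]),("side",[(230,133),(232,133),(242,131),(255,126)])):
    p,d=load(n,2);C=cloud(n,d)
    for u,v in pts: print(n,u,v,C[v,u],p[v,u])
print(atz("top",397.3,160.5,.229),atz("side",228.5,134,.229))
a=np.radians(6.3);print(np.array([.5081,-.2022])+.16*np.array([np.cos(a),np.sin(a)]))
```

```text
top 398 163 [ 0.6586 -0.1892  0.2292] [137 141 145]
top 397 161 [ 0.6645 -0.1882  0.2253] [143 149 154]
top 399 170 [ 0.6415 -0.191   0.2285] [142 147 152]
top 400 178 [ 0.6224 -0.1931  0.2263] [140 145 152]
top 411 245 [ 0.4608 -0.2068  0.2394] [184 104  60]
top 412 260 [ 0.426  -0.2077  0.238 ] [190 107  62]
side 230 133 [ 0.6611 -0.1849  0.2291] [113 113 115]
side 232 133 [ 0.6545 -0.1879  0.221 ] [111 113 116]
side 242 131 [ 0.6204 -0.187   0.2232] [106 106 109]
side 255 126 [ 0.5746 -0.1918  0.2312] [110 111 114]
[ 0.6648 -0.1879  0.229 ] [ 0.6667 -0.1823  0.229 ]
[ 0.6671 -0.1846]
```

Run:
```python
from pl import *
to([.655,.118,.2063,-162.6],[.655,.118,.119,-162.6])
```

```text
shift [0.1803 0.     0.3032] wy -1.7647
shift [0.1803 0.0873 0.3032] wy -1.7647
```

{"fn": "move_arm", "kwargs": {
  "increments": "1 0.01 0 0.018 0 -0.1 0; 1 0.022 0 0.038 0 -0.22 0; 1 0.036 0 0.06 0 -0.34 0; 1 0.05 0 0.082 0 -0.46 0; 1 0.064 0 0.104 0 -0.58 0; 1 0.078 0 0.128 0 -0.7 0; 1 0.09 0 0.15 0 -0.82 0; 1 0.1 0 0.17 0 -0.94 0"
}}

```text
time_s: 5.8
tcp_pos: [0.5888, -0.0216, 0.2036]
ee_rot: [[0.493, -0.004, -0.87], [0.87, -0.001, 0.493], [-0.003, -1.0, 0.003]]
wrist_force: [0.3, -0.3, -2.2]
gripper_width: 0.296
```

Run:
```python
from pl import *
done(.1,0,.17,-.94)
to([.655,.118,.2063,-162.6],[.655,.118,.119,-162.6])
```

```text
cmd [ 5.898000e-01 -2.320000e-02  2.063000e-01 -2.098532e+02]
shift [0.1549 0.     0.0137] wy -0.8247
shift [0.1549 0.0873 0.0137] wy -0.8247
```

{"fn": "move_arm", "kwargs": {
  "increments": "1 0.025 0 0.003 0 -0.12 0; 1 0.05 0 0.005 0 -0.24 0; 1 0.075 0 0.007 0 -0.36 0; 1 0.1 0 0.009 0 -0.48 0; 1 0.122 0 0.011 0 -0.6 0; 1 0.142 0.02 0.013 0 -0.72 0; 1 0.155 0.05 0.0137 0 -0.825 0; 1 0.155 0.0873 0.0137 0 -0.825 0"
}}

```text
time_s: 6.6
tcp_pos: [0.6553, 0.1204, 0.1166]
ee_rot: [[-0.303, 0.001, -0.953], [0.953, 0.0, -0.303], [0.0, -1.0, -0.001]]
wrist_force: [-0.1, -0.4, -3.0]
gripper_width: 0.3
```

{"fn": "move_arm", "kwargs": {
  "increments": "1 0 0 0 0 0 0; 1 0 0 0 0 0 0; 1 0 0 0 0 0 0"
}}

```text
time_s: 6.9
tcp_pos: [0.6559, 0.1185, 0.1204]
ee_rot: [[-0.299, 0.003, -0.954], [0.954, 0.0, -0.299], [-0.001, -1.0, -0.003]]
wrist_force: [0.6, -0.1, -1.7]
gripper_width: 0.294
```

Run:
```python
from pl import *
from h import *
np.set_printoptions(precision=4,suppress=True)
done(.155,.0873,.0137,-.825)
s=sense();print(s['time_s'],s['tcp_pos'],np.degrees(np.arctan2(s['ee_rot'][1,2],s['ee_rot'][0,2])),s['wrist_force'],s['moment'])
p,d=grab("top",3);crop(p,75,130,275,330,3,"f1.png")
p,d=grab("side",3);crop(p,210,200,390,350,4,"f2.png")
```

```text
cmd [   0.6551    0.1181    0.119  -162.5842]
6.9 [0.6559 0.1185 0.1204] -162.57395572584753 [ 0.5888 -0.0765 -1.6948] [ 0.0519 -0.1085  0.0107]
```

View pics/f1.png

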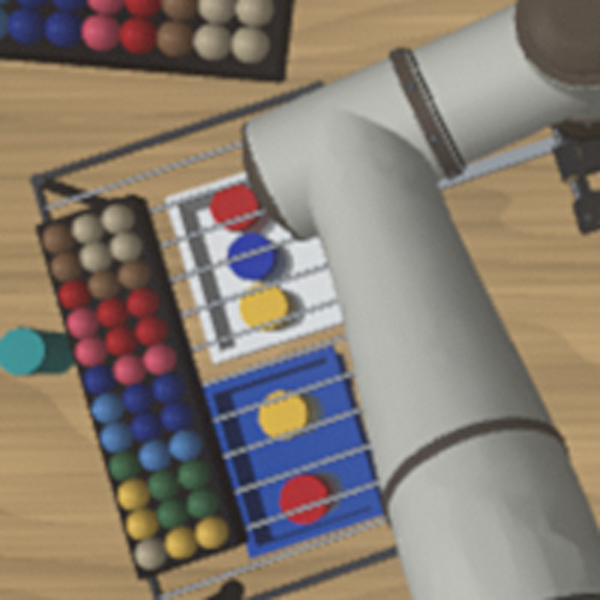

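View pics/f2.png

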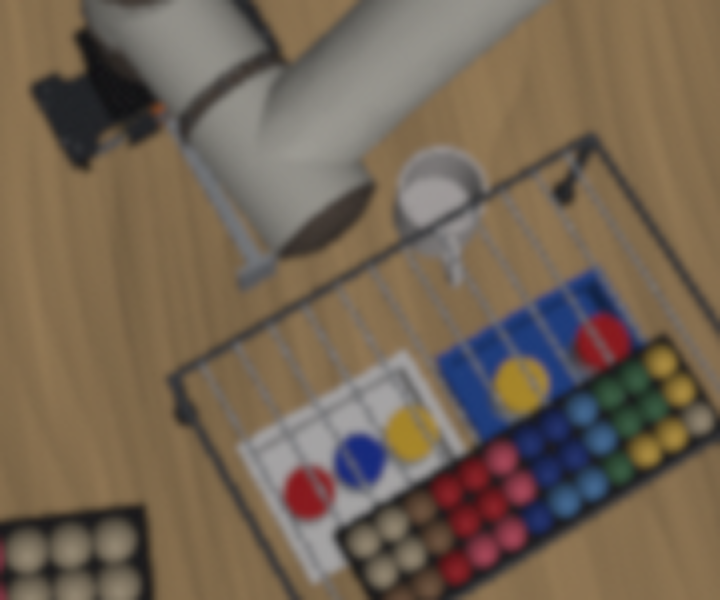

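{"fn": "move_arm", "kwargs": {
  "increments": "1 0.015 0 0 0 0 0; 1 0.04 0 0 0 0 0; 1 0.065 0 0 0 0 0; 1 0.09 0 0 0 0 0; 1 0.115 0 0 0 0 0; 1 0.13 0 0 0 0 0; 1 0.13 0 0 0 0 0; 1 0.13 0 0 0 0 0"
}}

```text
time_s: 7.8
tcp_pos: [0.6156, 0.2429, 0.1191]
ee_rot: [[-0.3, 0.001, -0.954], [0.954, 0.0, -0.3], [0.0, -1.0, -0.001]]
wrist_force: [0.4, -0.2, -2.3]
gripper_width: 0.296
```

Run:
```python
from pl import *
from h import *
np.set_printoptions(precision=4,suppress=True)
done(.13,0,0,0)
s=sense();print(s['time_s'],s['tcp_pos'],s['wrist_force'],s['moment'])
p,d=grab("side",4);crop(p,210,200,390,350,4,"g2.png")
```

```text
cmd [   0.6162    0.2421    0.119  -162.5842]
7.8 [0.6156 0.2429 0.1191] [ 0.4227 -0.1705 -2.3224] [-0.0238 -0.0478 -0.0169]
```

View pics/g2.png

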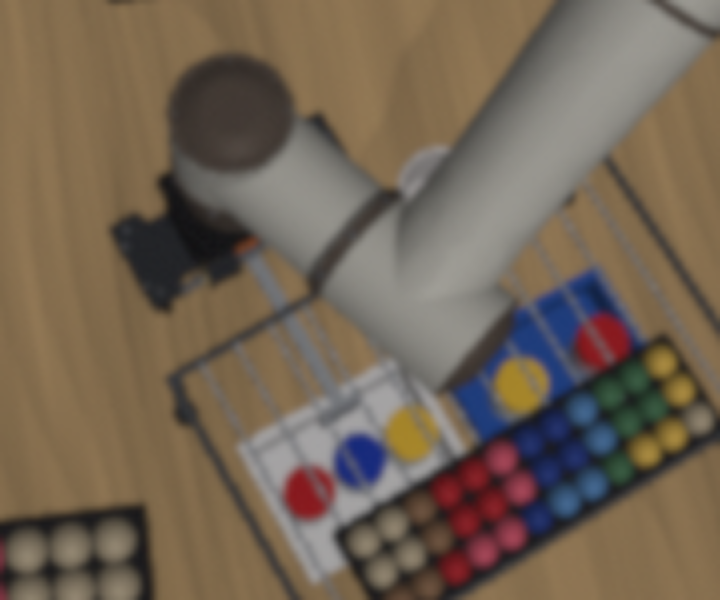

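Run:
```python
from h import *
from pl import *
a=np.radians(107.4);R=np.array([[np.cos(a),-np.sin(a)],[np.sin(a),np.cos(a)]])
for u,v in((318,422),(340,402),(358,402)):
    P=atz("side",u/4+210,v/4+200,.142);print(P,R.T@(P[:2]-[.5575,.432]))
to([.6162,.2421,.0665,-162.58])
```

```text
[0.58815238 0.40385656 0.142     ] [-0.03602192 -0.0208337 ]
[0.56779266 0.39226922 0.142     ] [-0.04099063  0.00205945]
[0.55394246 0.39529041 0.142     ] [-0.03396593  0.01437242]
shift [-0.      0.0525 -0.    ] wy -0.0001
```

{"fn": "move_arm", "kwargs": {
  "increments": "1 0 0.012 0 0 0 0; 1 0 0.024 0 0 0 0; 1 0 0.036 0 0 0 0; 1 0 0.05 0 0 0 0; 1 0 0.05 0 0 0 0; 1 0 0.05 0 0 0 0"
}}

```text
time_s: 8.45
tcp_pos: [0.6156, 0.2423, 0.0677]
ee_rot: [[-0.299, -0.001, -0.954], [0.954, -0.001, -0.299], [-0.001, -1.0, 0.001]]
wrist_force: [0.8, 0.5, -2.2]
gripper_width: 0.294
```

Run:
```python
from pl import *
from h import *
np.set_printoptions(precision=4,suppress=True)
done(0,.05,0,0)
s=sense();print(s['time_s'],s['tcp_pos'],s['wrist_force'],s['moment'])
p,d=grab("side",5);crop(p,210,200,390,350,4,"g3.png")
```

```text
cmd [   0.6162    0.2421    0.069  -162.5842]
8.45 [0.6156 0.2423 0.0677] [ 0.7962  0.5365 -2.1657] [ 0.0403 -0.1003 -0.0335]
```

View pics/g3.png

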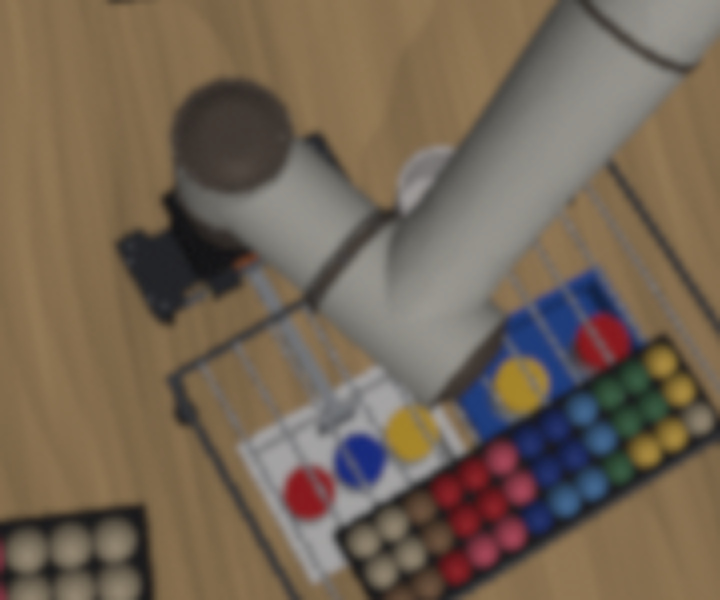

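{"fn": "move_arm", "kwargs": {
  "increments": "1 -0.004 0 0 0 0 0; 1 -0.008 0 0 0 0 0; 1 -0.012 0 0 0 0 0; 1 -0.017 0 0 0 0 0; 1 -0.023 0 0 0 0 0; 1 -0.03 0 0 0 0 0; 1 -0.038 0 0 0 0 0; 1 -0.046 0 0 0 0 0"
}}

```text
time_s: 9.3
tcp_pos: [0.6297, 0.1981, 0.0686]
ee_rot: [[-0.299, 0.0, -0.954], [0.954, 0.0, -0.299], [0.0, -1.0, -0.0]]
wrist_force: [-0.4, 4.2, -1.9]
gripper_width: 0.295
```

Run:
```python
from pl import *
from h import *
np.set_printoptions(precision=4,suppress=True)
done(-.046,0,0,0)
s=sense();print(s['time_s'],s['tcp_pos'],s['wrist_force'],s['moment'])
p,d=grab("side",6);crop(p,210,200,390,350,4,"g4.png")
```

```text
cmd [   0.6299    0.1982    0.069  -162.5842]
9.3 [0.6297 0.1981 0.0686] [-0.4426  4.1587 -1.9105] [1.1196 0.2881 0.0109]
```

View pics/g4.png

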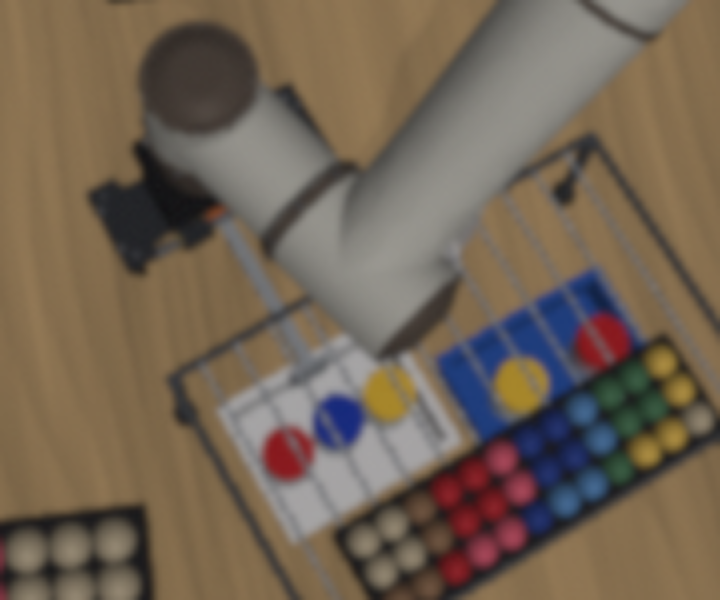

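{"fn": "move_arm", "kwargs": {
  "increments": "1 -0.011 0 0 0 0 0; 1 -0.024 0 0 0 0 0; 1 -0.037 0 0 0 0 0; 1 -0.05 0 0 0 0 0; 1 -0.063 0 0 0 0 0; 1 -0.076 0 0 0 0 0; 1 -0.089 0 0 0 0 0; 1 -0.102 0 0 0 0 0"
}}

```text
time_s: 10.15
tcp_pos: [0.6602, 0.1002, 0.0685]
ee_rot: [[-0.299, -0.0, -0.954], [0.954, -0.0, -0.299], [-0.0, -1.0, 0.0]]
wrist_force: [-1.0, 2.8, -2.8]
gripper_width: 0.294
```

{"fn": "move_arm", "kwargs": {
  "increments": "1 -0.013 0 0 0 0 0; 1 -0.026 0 0 0 0 0; 1 -0.039 0 0 0 0 0; 1 -0.052 0 0 0 0 0; 1 -0.066 0 0 0 0 0; 1 -0.08 0 0 0 0 0; 1 -0.094 0 0 0 0 0; 1 -0.106 0 0 0 0 0"
}}

```text
time_s: 10.95
tcp_pos: [0.692, -0.0011, 0.0685]
ee_rot: [[-0.299, -0.0, -0.954], [0.954, -0.0, -0.299], [-0.0, -1.0, 0.0]]
wrist_force: [-0.8, 2.3, -3.7]
gripper_width: 0.296
```

Run:
```python
from pl import *
from h import *
np.set_printoptions(precision=4,suppress=True)
done(-.208,0,0,0)
s=sense();print(s['time_s'],s['tcp_pos'],s['wrist_force'],s['moment'])
p,d=grab("side",7);crop(p,180,170,390,350,3.8,"g5.png")
p,d=grab("top",7);crop(p,75,130,345,330,2.9,"g6.png")
```

```text
cmd [   0.6922   -0.0002    0.069  -162.5842]
10.95 [ 0.692  -0.0011  0.0685] [-0.812   2.3151 -3.7413] [ 0.9722  0.2633 -0.0304]
```

View pics/g5.png

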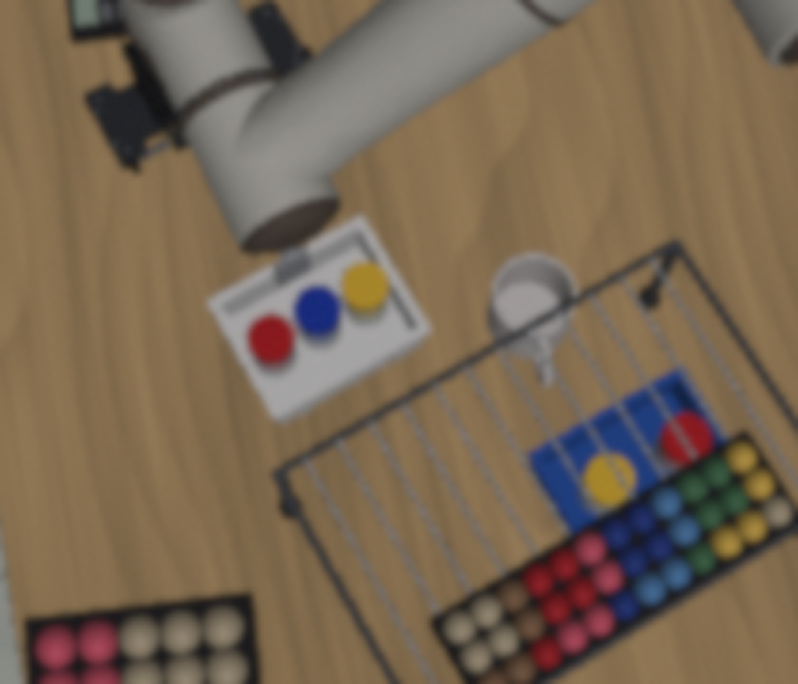

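View pics/g6.png

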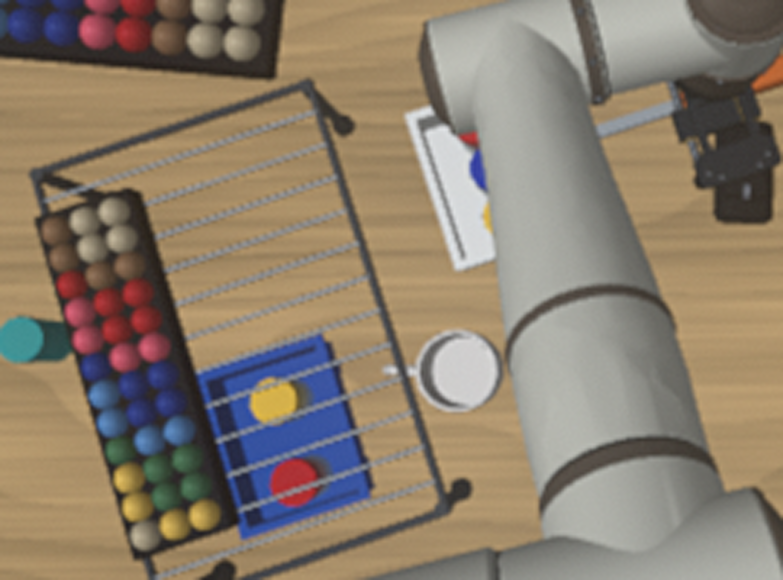

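{"fn": "move_arm", "kwargs": {
  "increments": "1 0.005 0 0 0 0 0; 1 0.01 0 0 0 0 0; 1 0.01 -0.02 0 0 0 0; 1 0.01 -0.045 0 0 0 0; 1 0.01 -0.07 0 0 0 0; 1 0.01 -0.1 0 0 0 0; 1 0.01 -0.13 0 0 0 0; 1 0.01 -0.14 0 0 0 0"
}}

```text
time_s: 11.85
tcp_pos: [0.6903, 0.0108, 0.2131]
ee_rot: [[-0.301, 0.008, -0.954], [0.954, 0.0, -0.301], [-0.002, -1.0, -0.007]]
wrist_force: [0.5, -0.3, -2.4]
gripper_width: 0.293
```

Run:
```python
from pl import *
done(.01,-.14,0,0)
h=json.load(open('home.json'));print(h);to(h[:2]+[.2063,h[3]])
```

```text
cmd [ 6.892000e-01  9.300000e-03  2.090000e-01 -1.625842e+02]
[0.5090252016940278, -0.20309689898345687, 0.06630000000000003, -263.71122380521314]
shift [-0.1487  0.0027  0.2355] wy 1.765
```

{"fn": "move_arm", "kwargs": {
  "increments": "1 -0.01 0 0.016 0 0.12 0; 1 -0.021 0 0.033 0 0.24 0; 1 -0.032 0 0.05 0 0.36 0; 1 -0.043 0 0.067 0 0.48 0; 1 -0.054 0 0.084 0 0.6 0; 1 -0.065 0 0.102 0 0.72 0; 1 -0.076 0 0.12 0 0.84 0; 1 -0.087 0 0.138 0 0.96 0"
}}

```text
time_s: 12.65
tcp_pos: [0.5818, -0.1144, 0.2074]
ee_rot: [[0.613, -0.002, -0.79], [0.79, 0.0, 0.613], [-0.001, -1.0, 0.002]]
wrist_force: [-0.1, -0.1, -2.9]
gripper_width: 0.295
```

Run:
```python
from pl import *
done(-.087,0,.138,.96)
h=json.load(open('home.json'));to(h[:2]+[.2063,h[3]])
```

```text
cmd [ 5.836000e-01 -1.150000e-01  2.090000e-01 -2.175881e+02]
shift [-0.1153  0.0027  0.0053] wy 0.805
```

{"fn": "move_arm", "kwargs": {
  "increments": "1 -0.018 0 0.001 0 0.12 0; 1 -0.036 0 0.002 0 0.24 0; 1 -0.054 0 0.003 0 0.36 0; 1 -0.072 0 0.004 0 0.48 0; 1 -0.09 0 0.005 0 0.6 0; 1 -0.105 0 0.005 0 0.72 0; 1 -0.1153 0.0027 0.0053 0 0.805 0; 1 -0.1153 0.0027 0.0053 0 0.805 0"
}}

```text
time_s: 13.45
tcp_pos: [0.507, -0.2027, 0.2047]
ee_rot: [[0.994, -0.003, -0.109], [0.109, 0.001, 0.994], [-0.002, -1.0, 0.001]]
wrist_force: [0.3, 0.4, -2.6]
gripper_width: 0.295
```

{"fn": "move_arm", "kwargs": {
  "increments": "1 0 0 0 0 0 0; 1 0 0 0 0 0 0; 1 0 0 0 0 0 0"
}}

```text
time_s: 13.75
tcp_pos: [0.509, -0.2021, 0.2058]
ee_rot: [[0.994, 0.0, -0.111], [0.111, 0.0, 0.994], [0.0, -1.0, 0.0]]
wrist_force: [-0.5, 0.7, -1.9]
gripper_width: 0.293
```

Run:
```python
from pl import *
from h import *
np.set_printoptions(precision=4,suppress=True)
done(-.1153,.0027,.0053,.805)
s=sense();print(s['time_s'],s['tcp_pos'],np.degrees(np.arctan2(s['ee_rot'][1,2],s['ee_rot'][0,2])))
h=json.load(open('home.json'));to(h)
p,d=grab("top",8);C=cloud("top",d)
for u,v in [(398,163),(397,161),(399,170),(400,178),(411,245),(412,260)]:print(u,v,C[v,u])
a=load("top",2)[0].astype(int);print(abs(a[155:270,385:420]-p[155:270,385:420]).mean())
crop(p,330,150,480,290,4,"e3.png")
```

```text
cmd [   0.509    -0.2031    0.2063 -263.7112]
13.75 [ 0.509  -0.2021  0.2058] 96.38156824680298
shift [-0.    0.14  0.  ] wy -0.0
398 163 [ 0.6586 -0.1892  0.2293]
397 161 [ 0.6632 -0.1865  0.2308]
399 170 [ 0.6414 -0.1908  0.229 ]
400 178 [ 0.6218 -0.1922  0.2292]
411 245 [ 0.4608 -0.2066  0.24  ]
412 260 [ 0.4261 -0.2061  0.243 ]
3.2086128364389235
```

View pics/e3.png

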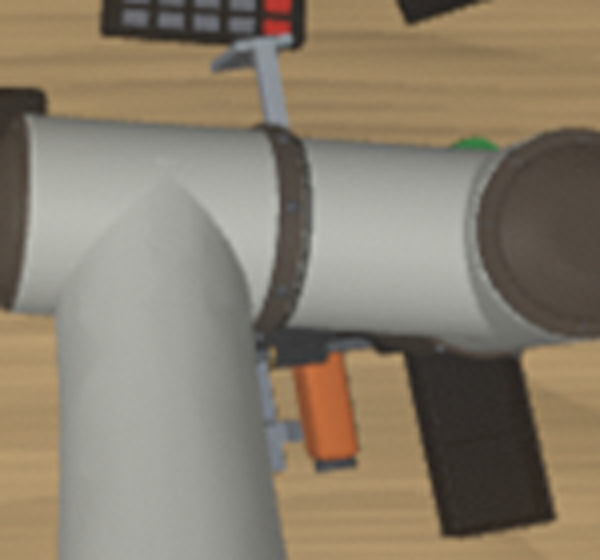

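{"fn": "move_arm", "kwargs": {
  "increments": "1 0 0.03 0 0 0 0; 1 0 0.06 0 0 0 0; 1 0 0.085 0 0 0 0; 1 0 0.105 0 0 0 0; 1 0 0.12 0 0 0 0; 1 0 0.13 0 0 0 0; 1 0 0.136 0 0 0 0; 1 0 0.139 0 0 0 0"
}}

```text
time_s: 14.6
tcp_pos: [0.5089, -0.2026, 0.0667]
ee_rot: [[0.994, 0.0, -0.11], [0.11, -0.0, 0.994], [0.0, -1.0, -0.0]]
wrist_force: [-0.7, -0.8, -2.9]
gripper_width: 0.291
```

{"fn": "move_arm", "kwargs": {
  "increments": "1 0 0.001 0 0 0 0; 1 0 0.001 0 0 0 0; 0.1 0 0.001 0 0 0 0; -0.1 0 0.001 0 0 0 0; -0.3 0 0.001 0 0 0 0; -0.3 0 0.001 0 0 0 0; -0.3 0 0.001 0 0 0 0; -0.3 0 0.001 0 0 0 0"
}}

```text
time_s: 15.4
tcp_pos: [0.5086, -0.2027, 0.0659]
ee_rot: [[0.994, 0.0, -0.11], [0.11, -0.0, 0.994], [0.0, -1.0, -0.0]]
wrist_force: [0.2, -0.1, -0.1]
gripper_width: 0.637
```

{"fn": "move_arm", "kwargs": {
  "increments": "-0.3 0 -0.015 0 0 0 0; -0.3 0 -0.045 0 0 0 0; -0.3 0 -0.09 0 0 0 0; -0.3 0 -0.135 0 0 0 0; -0.3 0.02 -0.17 0.03 0 0 0; -0.3 0.045 -0.18 0.07 0 -0.05 0; -0.3 0.07 -0.184 0.11 0 -0.1 0; -0.3 0.085 -0.184 0.15 0 -0.15 0"
}}

```text
time_s: 16.2
tcp_pos: [0.5781, -0.0426, 0.251]
ee_rot: [[0.966, 0.003, -0.259], [0.259, 0.0, 0.966], [0.003, -1.0, -0.0]]
wrist_force: [1.1, -0.2, -0.9]
gripper_width: 0.65
```

Run:
```python
from pl import *
from h import *
np.set_printoptions(precision=4,suppress=True)
done(0,.139+.001,0,0);done(.085,-.184,.15,-.15)
s=sense();print(s['time_s'],s['tcp_pos'],s['gripper_width'],s['joints'])
p,d=grab("side",9);crop(p,180,80,370,300,2.7,"k1.png")
p,d=grab("top",9);crop(p,180,150,480,340,2.6,"k2.png")
```

```text
cmd [   0.509    -0.2031    0.0663 -263.7112]
cmd [   0.5771   -0.0447    0.2503 -255.1169]
16.2 [ 0.5781 -0.0426  0.251 ] 0.6503153156273411 [ 11.8012  16.4707  -3.6273   0.0164 -69.7423 -86.8178]
```

View pics/k1.png

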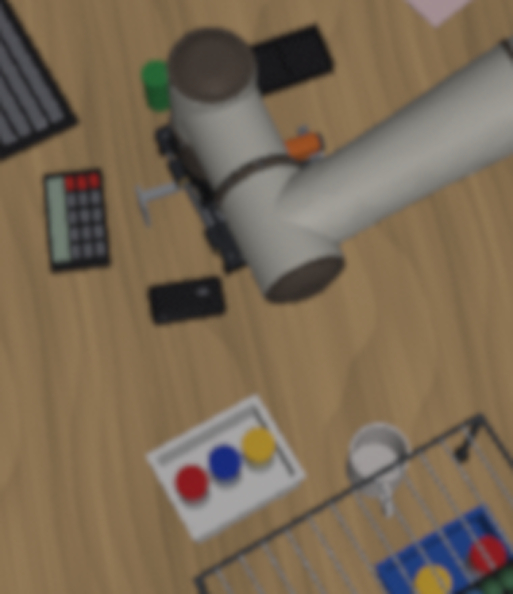

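View pics/k2.png

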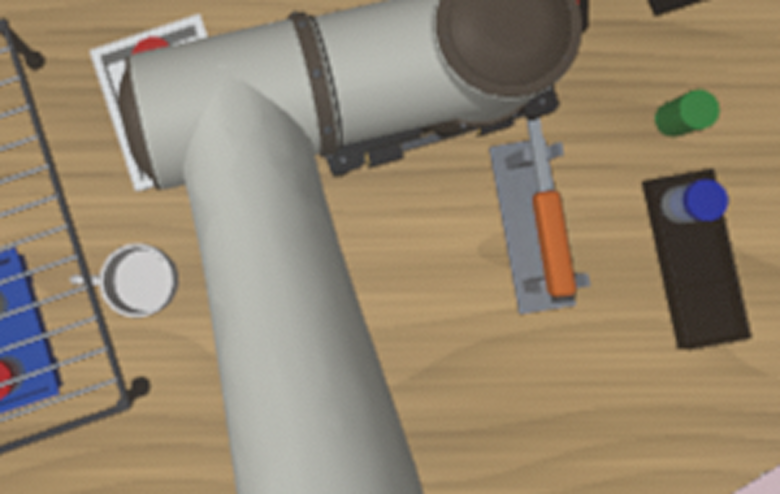

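Run:
```python
from h import *
np.set_printoptions(precision=4,suppress=True)
n="side";p,d=load(n,9);C=cloud(n,d);hsv=cv2.cvtColor(p,cv2.COLOR_RGB2HSV)
for nm,lo,hi in(("red",170,182),("blue",110,128),("yel",16,30)):
    m=((hsv[...,0]>=lo)|((nm=="red")&(hsv[...,0]<4)))&(hsv[...,0]<=hi)&(hsv[...,1]>140)&(C[...,2]>.06)&(C[...,2]<.09)
    nn,l,st,c=cv2.connectedComponentsWithStats(m.astype(np.uint8))
    for i in range(1,nn):
        if st[i,4]>30:
            v,u=np.where(l==i);(cu,cv),rr=cv2.minEnclosingCircle(np.stack([u,v],1).astype(np.float32))
            print(nm,st[i,4],c[i],atz(n,*c[i],.078),"circ",atz(n,cu,cv,.079),rr,C[l==i][:,2].mean())
m=(hsv[...,1]<45)&(hsv[...,2]>140)&(C[...,2]>.05)&(C[...,2]<.068)&(C[...,1]>.05)&(C[...,1]<.3)&(C[...,0]>.5)
q=C[m];print("white",len(q),cv2.minAreaRect((q[:,:2]*1000).astype(np.float32)))
```

```text
red 101 [250.6238 258.4554] [0.6784 0.213  0.078 ] circ [0.6789 0.2134 0.079 ] 5.700977325439453 0.07908324858989908
red 58 [362.5   283.431] [0.3323 0.3755 0.078 ] circ [0.3325 0.3759 0.079 ] 5.700977325439453 0.07822544387019986
red 41 [356.9024 287.3171] [0.3538 0.3841 0.078 ] circ [0.3497 0.3824 0.079 ] 5.4084272384643555 0.07891582831053735
blue 90 [262.7333 250.8889] [0.6332 0.196  0.078 ] circ [0.6333 0.1966 0.079 ] 5.483028411865234 0.0795846651821489
yel 105 [275.219  244.5429] [0.5872 0.1832 0.078 ] circ [0.5874 0.1835 0.079 ] 5.854985237121582 0.07863235946680167
yel 79 [338.5316 296.9114] [0.4212 0.4019 0.078 ] circ [0.4195 0.4011 0.079 ] 6.265082359313965 0.0793218470802994
white 412 ((632.171142578125, 195.39102172851562), (162.1803741455078, 129.2130126953125), 17.694169998168945)
```

Run:
```python
from pl import *
to([.6775,.211,.16,-252.6],[.6775,.211,.05,-252.6])
```

```text
shift [0.1627 0.0903 0.2214] wy -0.0439
shift [0.1627 0.2003 0.2214] wy -0.0439
```

{"fn": "move_arm", "kwargs": {
  "increments": "-0.42 0.025 0 0.035 0 -0.01 0; -0.42 0.052 0.01 0.07 0 -0.02 0; -0.42 0.08 0.03 0.108 0 -0.03 0; -0.42 0.108 0.05 0.145 0 -0.044 0; -0.42 0.135 0.07 0.185 0 -0.044 0; -0.42 0.155 0.085 0.212 0 -0.044 0; -0.42 0.1627 0.09 0.2214 0 -0.044 0; -0.42 0.1627 0.09 0.2214 0 -0.044 0"
}}

```text
time_s: 17.1
tcp_pos: [0.6766, 0.2123, 0.1576]
ee_rot: [[0.954, -0.003, -0.3], [0.3, -0.002, 0.954], [-0.003, -1.0, -0.001]]
wrist_force: [-0.1, -0.0, -0.3]
gripper_width: 0.709
```

Run:
```python
from pl import *
from h import *
np.set_printoptions(precision=4,suppress=True)
done(.1627,.09,.2214,-.044)
s=sense();print(s['time_s'],s['tcp_pos'],s['gripper_width'],s['joints'])
p,d=grab("side",10);crop(p,200,180,340,300,5,"m1.png")
p,d=grab("top",10);crop(p,200,130,320,250,5,"m2.png")
```

```text
cmd [   0.6775    0.211     0.1603 -252.5958]
17.1 [0.6766 0.2123 0.1576] 0.7094450587299261 [  30.4413   32.8513    8.9249   -0.0048  -66.2735 -102.9523]
```

View pics/m1.png

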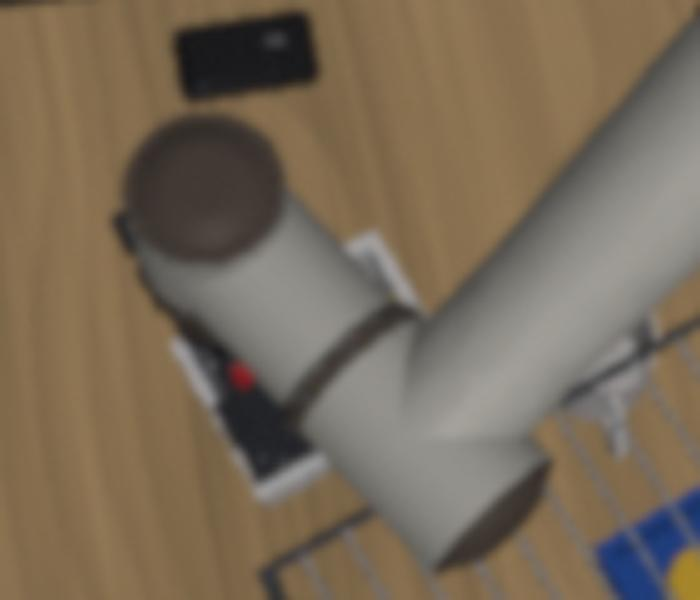

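View pics/m2.png

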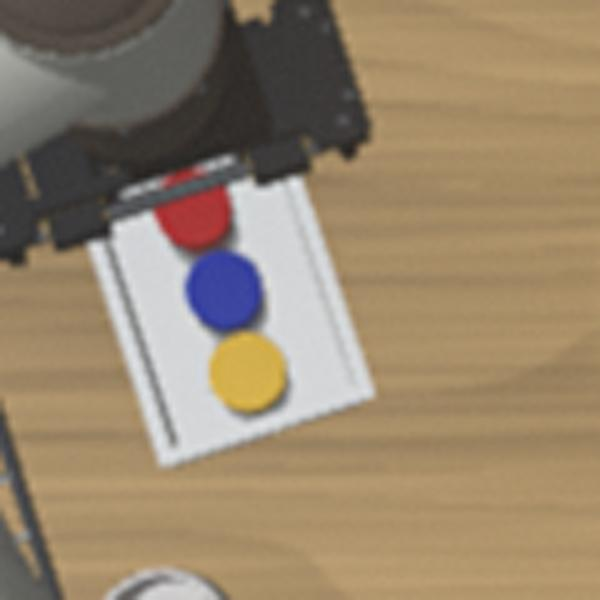

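Run:
```python
from h import *
n="top"
for u,v in((225,288),(248,371)):print(atz(n,u/5+200,v/5+130,.08))
```

```text
[0.62991265 0.19094046 0.08      ]
[0.58354457 0.17865895 0.08      ]
```

{"fn": "move_arm", "kwargs": {
  "increments": "-0.42 0 0.03 0 0 0 0; -0.42 0 0.055 0 0 0 0; -0.42 0 0.075 0 0 0 0; -0.42 0 0.09 0 0 0 0; -0.42 0 0.1 0 0 0 0; -0.42 0 0.11 0 0 0 0; -0.42 0 0.11 0 0 0 0; -0.42 0 0.11 0 0 0 0"
}}

```text
time_s: 18.0
tcp_pos: [0.6775, 0.2115, 0.0505]
ee_rot: [[0.954, 0.001, -0.299], [0.299, 0.0, 0.954], [0.001, -1.0, -0.0]]
wrist_force: [0.4, 0.5, -0.2]
gripper_width: 0.707
```

{"fn": "move_arm", "kwargs": {
  "increments": "1 0 0.11e-3 0 0 0 0; 1 0 0 0 0 0 0; 1 0 0 0 0 0 0; 1 0 0 0 0 0 0; 1 0 0 0 0 0 0; 1 0 0 0 0 0 0; 1 0 0 0 0 0 0"
}}

```text
time_s: 18.7
tcp_pos: [0.6773, 0.2117, 0.0504]
ee_rot: [[0.954, 0.001, -0.299], [0.299, 0.0, 0.954], [0.001, -1.0, 0.0]]
wrist_force: [0.8, 0.4, 2.5]
gripper_width: 0.49
```

{"fn": "move_arm", "kwargs": {
  "increments": "1 0 0 0 0 0 0; 1 0 0 0 0 0 0; 1 0 -0.01 0 0 0 0; 1 0 -0.025 0 0 0 0; 1 0 -0.045 0 0 0 0; 1 0 -0.07 0 0 0 0; 1 0 -0.1 0 0 0 0; 1 0 -0.13 0 0 0 0"
}}

```text
time_s: 19.5
tcp_pos: [0.6767, 0.2113, 0.1817]
ee_rot: [[0.954, -0.0, -0.299], [0.299, -0.0, 0.954], [-0.0, -1.0, -0.0]]
wrist_force: [0.6, 0.0, -0.2]
gripper_width: 0.494
```

Run:
```python
from pl import *
from h import *
np.set_printoptions(precision=4,suppress=True)
done(0,.11,0,0);done(0,-.13,0,0)
s=sense();print(s['time_s'],s['tcp_pos'],s['gripper_width'],s['wrist_force'])
p,d=grab("side",11);crop(p,200,180,340,300,5,"m1.png")
p,d=grab("top",11);crop(p,200,130,320,250,5,"m2.png")
```

```text
cmd [   0.6775    0.211     0.0503 -252.5958]
cmd [   0.6775    0.211     0.1803 -252.5958]
19.5 [0.6767 0.2113 0.1817] 0.4941157828381064 [ 0.5528  0.0449 -0.1651]
```

View pics/m2.png

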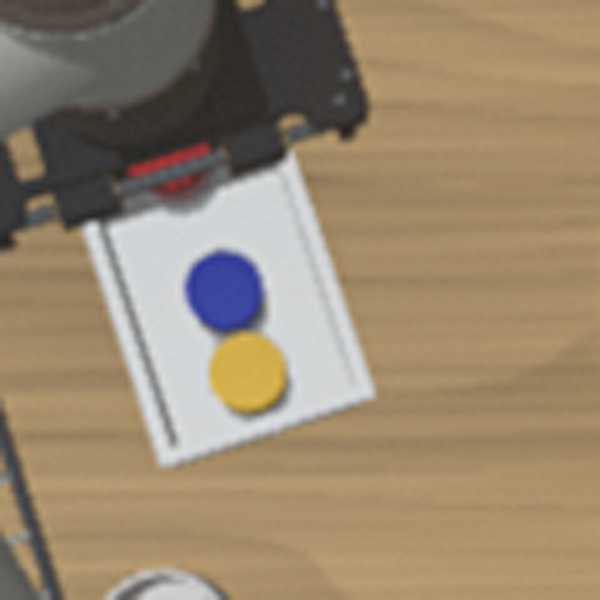

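View pics/m1.png

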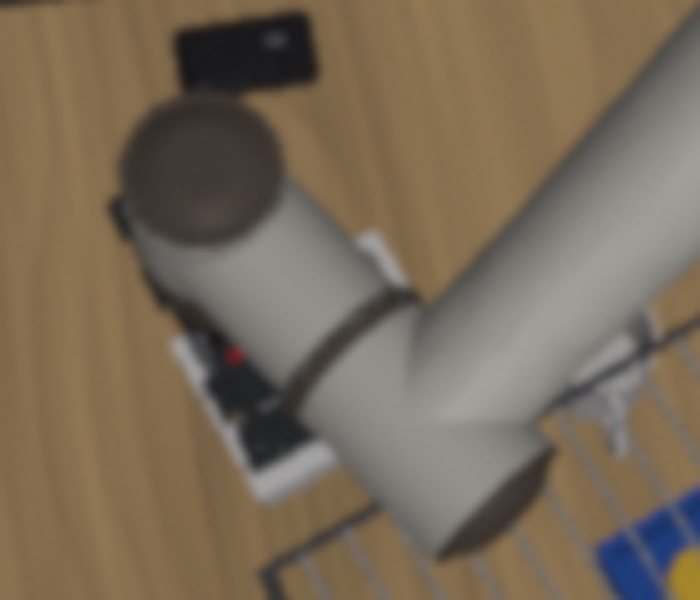

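Run:
```python
from pl import *
to([.3918,-.3927,.22,-261],[.3918,-.3927,.052,-261])
```

```text
shift [-0.4532 -0.0397 -0.4906] wy 0.1467
shift [-0.4532  0.1283 -0.4906] wy 0.1467
```

{"fn": "move_arm", "kwargs": {
  "increments": "1 -0.01 -0.015 -0.012 0 0 0; 1 -0.03 -0.03 -0.033 0 0.01 0; 1 -0.057 -0.04 -0.062 0 0.02 0; 1 -0.085 -0.04 -0.092 0 0.03 0; 1 -0.113 -0.04 -0.122 0 0.04 0; 1 -0.141 -0.04 -0.152 0 0.05 0; 1 -0.169 -0.04 -0.182 0 0.06 0; 1 -0.197 -0.04 -0.212 0 0.07 0"
}}

```text
time_s: 20.4
tcp_pos: [0.5504, -0.0517, 0.2199]
ee_rot: [[0.973, -0.001, -0.231], [0.231, -0.0, 0.973], [-0.001, -1.0, 0.0]]
wrist_force: [1.0, -1.4, -0.5]
gripper_width: 0.491
```

Run:
```python
from pl import *
done(-.197,-.04,-.212,.07)
to([.3918,-.3927,.22,-261],[.3918,-.3927,.052,-261])
```

```text
cmd [ 5.529000e-01 -5.020000e-02  2.203000e-01 -2.566065e+02]
shift [-0.2361  0.0003 -0.2959] wy 0.0767
shift [-0.2361  0.1683 -0.2959] wy 0.0767
```

{"fn": "move_arm", "kwargs": {
  "increments": "1 -0.028 0 -0.036 0 0.01 0; 1 -0.06 0 -0.075 0 0.02 0; 1 -0.092 0 -0.115 0 0.03 0; 1 -0.124 0 -0.155 0 0.04 0; 1 -0.156 0 -0.195 0 0.05 0; 1 -0.188 0 -0.235 0 0.06 0; 1 -0.215 0 -0.27 0 0.07 0; 1 -0.2361 0 -0.2959 0 0.0767 0"
}}

```text
time_s: 21.2
tcp_pos: [0.3885, -0.3944, 0.2198]
ee_rot: [[0.988, -0.001, -0.154], [0.154, 0.0, 0.988], [-0.001, -1.0, 0.001]]
wrist_force: [0.6, 0.4, -1.3]
gripper_width: 0.49
```

{"fn": "move_arm", "kwargs": {
  "increments": "1 0 0.03 0 0 0 0; 1 0 0.06 0 0 0 0; 1 0 0.08 0 0 0 0; 1 0 0.08 0 0 0 0; 1 0 0.08 0 0 0 0"
}}

```text
time_s: 21.7
tcp_pos: [0.3909, -0.3925, 0.1404]
ee_rot: [[0.988, -0.001, -0.157], [0.157, -0.0, 0.988], [-0.001, -1.0, -0.0]]
wrist_force: [-0.0, 0.3, -0.8]
gripper_width: 0.493
```

Run:
```python
from pl import *
from h import *
np.set_printoptions(precision=4,suppress=True)
done(-.2361,0,-.2959,.0767);done(0,.08,0,0)
s=sense();print(s['time_s'],s['tcp_pos'],s['gripper_width'],s['wrist_force'])
p,d=grab("side",12);crop(p,210,60,330,180,5,"n1.png")
p,d=grab("top",12);crop(p,390,190,500,310,5,"n2.png")
```

```text
cmd [   0.3918   -0.3927    0.2203 -261.0011]
cmd [   0.3918   -0.3927    0.1403 -261.0011]
21.7 [ 0.3909 -0.3925  0.1404] 0.4926325904211308 [-0.0072  0.3369 -0.8486]
```

View pics/n2.png

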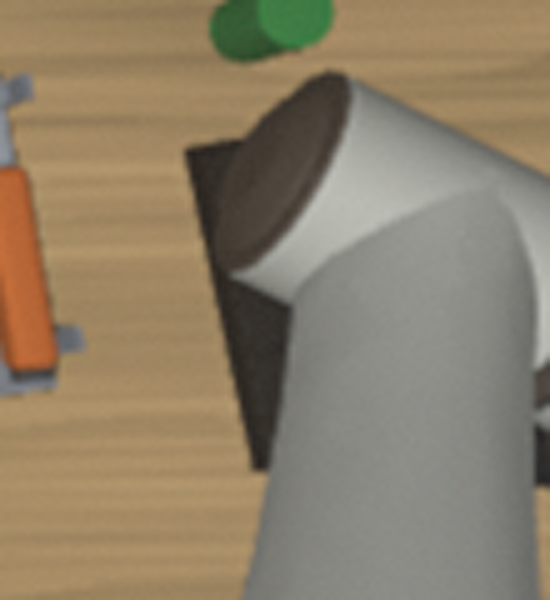

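View pics/n1.png

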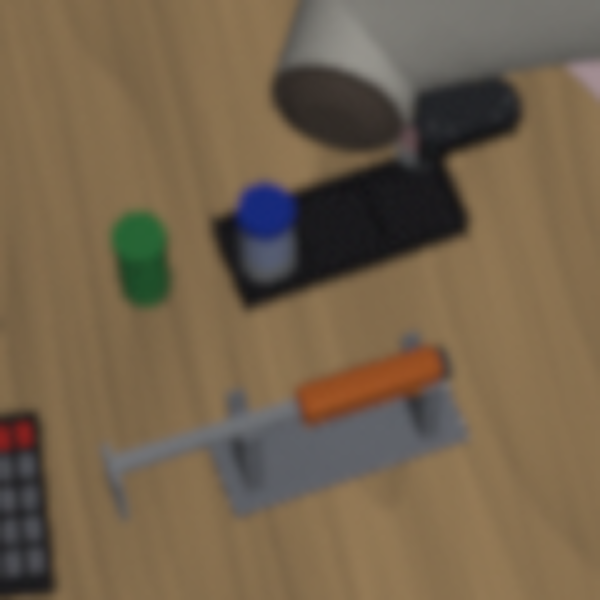

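Run:
```python
from h import *
a=np.radians(9);X=np.array([np.cos(a),np.sin(a)]);Y=np.array([-X[1],X[0]]);c=np.array([.453,-.383])
p,d=load("side",12)
im=cv2.resize(p[60:180,210:330,::-1],None,fx=6,fy=6,interpolation=cv2.INTER_CUBIC)
im=cv2.convertScaleAbs(im,alpha=1.8,beta=20)
for x in(-.095,-.031,.031,.095):
    q=[proj("side",[*(c+x*X+y*Y),.03]) for y in(-.036,.036)]
    for u,v in q: cv2.circle(im,(int((u-210+.5)*6),int((v-60+.5)*6)),3,(0,255,0),1)
cv2.imwrite("pics/n3.png",im[150:450])
```

```text
(no output)
```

View pics/n3.png

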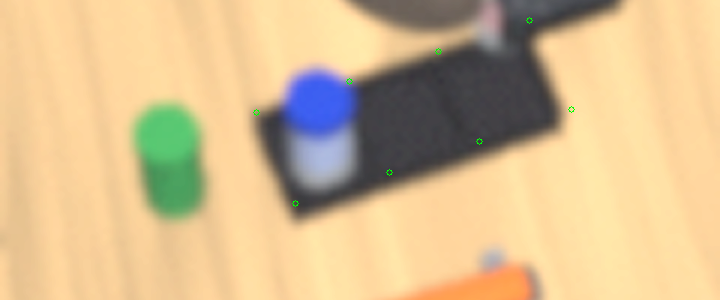

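{"fn": "move_arm", "kwargs": {
  "increments": "1 0.001 0.02 0.001 0 0 0; 1 0.001 0.04 0.001 0 0 0; 1 0.001 0.055 0.001 0 0 0; 1 0.001 0.068 0.001 0 0 0; 1 0.001 0.078 0.001 0 0 0; 1 0.001 0.086 0.001 0 0 0; 1 0.001 0.0885 0.001 0 0 0; 1 0.001 0.0885 0.001 0 0 0"
}}

```text
time_s: 22.6
tcp_pos: [0.3923, -0.3912, 0.0515]
ee_rot: [[0.988, 0.0, -0.157], [0.157, -0.0, 0.988], [0.0, -1.0, -0.0]]
wrist_force: [-0.5, 0.3, -0.5]
gripper_width: 0.49
```

{"fn": "move_arm", "kwargs": {
  "increments": "1 0 0.0005 0 0 0 0; 1 0 0.001 0 0 0 0"
}}

```text
time_s: 22.8
tcp_pos: [0.3925, -0.3914, 0.0509]
ee_rot: [[0.988, 0.001, -0.157], [0.157, -0.001, 0.988], [0.001, -1.0, -0.001]]
wrist_force: [-0.2, -0.3, 0.1]
gripper_width: 0.493
```

{"fn": "move_arm", "kwargs": {
  "increments": "-0.05 0 0 0 0 0 0; -0.15 0 0 0 0 0 0; -0.3 0 0 0 0 0 0; -0.3 0 0 0 0 0 0; -0.3 0 0 0 0 0 0; -0.3 0 -0.02 0 0 0 0; -0.3 0 -0.06 0 0 0 0; -0.3 0 -0.1 0 0 0 0"
}}

```text
time_s: 23.6
tcp_pos: [0.3916, -0.3908, 0.1509]
ee_rot: [[0.988, -0.002, -0.157], [0.157, 0.001, 0.988], [-0.002, -1.0, 0.001]]
wrist_force: [0.9, -0.2, -1.3]
gripper_width: 0.652
```

Run:
```python
from pl import *
from h import *
done(.001,.0885,.001,0);done(0,.001,0,0);done(0,-.1,0,0)
s=sense();print(s['time_s'],s['tcp_pos'],s['gripper_width'],s['wrist_force'])
to([.5855,.181,.2,-252.6],[.5855,.181,.16,-252.6])
```

```text
cmd [ 3.926000e-01 -3.916000e-01  5.180000e-02 -2.610011e+02]
cmd [ 3.926000e-01 -3.916000e-01  5.080000e-02 -2.610011e+02]
cmd [ 3.926000e-01 -3.916000e-01  1.508000e-01 -2.610011e+02]
23.6 [ 0.3915883  -0.39083855  0.15088699] 0.651618284187249 [ 0.91933563 -0.22547382 -1.28599784]
shift [ 0.2801 -0.0492  0.5354] wy -0.1466
shift [ 0.2801 -0.0092  0.5354] wy -0.1466
```

{"fn": "move_arm", "kwargs": {
  "increments": "-0.42 0.015 -0.03 0.03 0 -0.01 0; -0.42 0.033 -0.05 0.063 0 -0.02 0; -0.42 0.052 -0.05 0.1 0 -0.03 0; -0.42 0.072 -0.05 0.138 0 -0.04 0; -0.42 0.092 -0.05 0.176 0 -0.05 0; -0.42 0.112 -0.05 0.214 0 -0.06 0; -0.42 0.132 -0.05 0.252 0 -0.07 0; -0.42 0.152 -0.05 0.29 0 -0.08 0"
}}

```text
time_s: 24.4
tcp_pos: [0.4971, -0.0792, 0.2006]
ee_rot: [[0.972, 0.001, -0.235], [0.235, 0.0, 0.972], [0.001, -1.0, -0.0]]
wrist_force: [0.9, -0.5, 0.4]
gripper_width: 0.715
```

Run:
```python
from pl import *
from h import *
done(.152,-.05,.29,-.08)
p,d=grab("side",13);crop(p,180,60,340,300,2.5,"o1.png")
n="side";C=cloud(n,d);hsv=cv2.cvtColor(p,cv2.COLOR_RGB2HSV)
for nm,lo,hi in(("red",170,182),("blue",110,128),("yel",16,30)):
    m=((hsv[...,0]>=lo)|((nm=="red")&(hsv[...,0]<4)))&(hsv[...,0]<=hi)&(hsv[...,1]>140)&(C[...,2]>.06)&(C[...,2]<.09)
    nn,l,st,c=cv2.connectedComponentsWithStats(m.astype(np.uint8))
    for i in range(1,nn):
        if st[i,4]>30: print(nm,st[i,4],c[i],atz(n,*c[i],.078))
to([.5855,.181,.2,-252.6],[.5855,.181,.16,-252.6])
```

```text
cmd [ 4.974000e-01 -8.140000e-02  2.008000e-01 -2.564175e+02]
red 59 [362.55932203 283.42372881] [0.33206261 0.37554912 0.078     ]
red 41 [356.90243902 287.31707317] [0.35381833 0.38411028 0.078     ]
blue 90 [262.92222222 102.31111111] [ 0.51588647 -0.36940909  0.078     ]
blue 91 [262.73626374 250.89010989] [0.63321407 0.19597957 0.078     ]
yel 106 [275.25471698 244.58490566] [0.58709575 0.18337658 0.078     ]
yel 79 [338.53164557 296.91139241] [0.42119259 0.40191368 0.078     ]
shift [0.1473 0.0008 0.2343] wy -0.0666
shift [0.1473 0.0408 0.2343] wy -0.0666
```

View pics/o1.png

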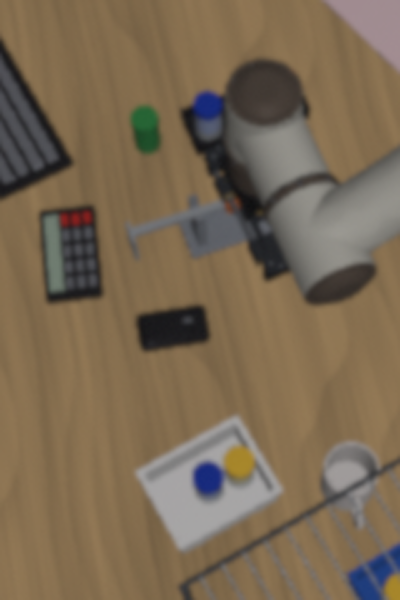

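{"fn": "move_arm", "kwargs": {
  "increments": "-0.42 0.028 0 0.044 0 -0.01 0; -0.42 0.056 0 0.088 0 -0.02 0; -0.42 0.084 0.01 0.132 0 -0.03 0; -0.42 0.11 0.02 0.174 0 -0.05 0; -0.42 0.135 0.03 0.212 0 -0.066 0; -0.42 0.1473 0.04 0.2343 0 -0.066 0; -0.42 0.1473 0.04 0.2343 0 -0.066 0; -0.42 0.1473 0.05 0.2343 0 -0.066 0"
}}

```text
time_s: 25.25
tcp_pos: [0.5856, 0.1822, 0.1507]
ee_rot: [[0.954, 0.002, -0.3], [0.3, 0.0, 0.954], [0.002, -1.0, -0.0]]
wrist_force: [0.6, 0.7, 0.4]
gripper_width: 0.71
```

{"fn": "move_arm", "kwargs": {
  "increments": "-0.42 0 0.025 0 0 0 0; -0.42 0 0.05 0 0 0 0; -0.42 0 0.07 0 0 0 0; -0.42 0 0.085 0 0 0 0; -0.42 0 0.095 0 0 0 0; -0.42 0 0.1005 0 0 0 0; -0.42 0 0.1005 0 0 0 0; -0.42 0 0.1005 0 0 0 0"
}}

```text
time_s: 26.05
tcp_pos: [0.5856, 0.1814, 0.0506]
ee_rot: [[0.954, 0.001, -0.298], [0.298, 0.001, 0.954], [0.001, -1.0, 0.0]]
wrist_force: [0.3, 0.6, 0.4]
gripper_width: 0.709
```

{"fn": "move_arm", "kwargs": {
  "increments": "1 0 0 0 0 0 0; 1 0 0 0 0 0 0; 1 0 0 0 0 0 0; 1 0 0 0 0 0 0; 1 0 0 0 0 0 0; 1 0 0 0 0 0 0; 1 0 0 0 0 0 0; 1 0 0 0 0 0 0"
}}

```text
time_s: 26.85
tcp_pos: [0.5853, 0.1816, 0.0502]
ee_rot: [[0.954, 0.001, -0.299], [0.299, 0.0, 0.954], [0.001, -1.0, 0.0]]
wrist_force: [-1.2, 0.8, 3.7]
gripper_width: 0.488
```

{"fn": "move_arm", "kwargs": {
  "increments": "1 0 -0.01 0 0 0 0; 1 0 -0.025 0 0 0 0; 1 0 -0.045 0 0 0 0; 1 0 -0.07 0 0 0 0; 1 0 -0.1 0 0 0 0; 1 0 -0.13 0 0 0 0; 1 0 -0.155 0 0 0 0; 1 0 -0.17 0 0 0 0"
}}

```text
time_s: 27.65
tcp_pos: [0.5855, 0.1814, 0.2225]
ee_rot: [[0.954, 0.003, -0.298], [0.298, 0.001, 0.954], [0.003, -1.0, 0.0]]
wrist_force: [-0.6, -0.0, -0.4]
gripper_width: 0.485
```

Run:
```python
from pl import *
from h import *
done(.1473,.05,.2343,-.066);done(0,.1005,0,0);done(0,-.17,0,0)
s=sense();print(s['time_s'],s['tcp_pos'],s['gripper_width'],s['wrist_force'])
p,d=grab("side",14);crop(p,180,60,340,300,2.5,"o2.png")
p,d=grab("top",14);crop(p,190,150,490,310,2.6,"o3.png")
to([.454,-.382,.22,-261],[.454,-.382,.0508,-261])
```

```text
cmd [ 5.855000e-01  1.810000e-01  1.508000e-01 -2.526359e+02]
cmd [ 5.855000e-01  1.810000e-01  5.030000e-02 -2.526359e+02]
cmd [ 5.855000e-01  1.810000e-01  2.203000e-01 -2.526359e+02]
27.65 [0.58545209 0.181443   0.22249132] 0.48499021383850893 [-0.61061421 -0.02678896 -0.43949846]
shift [-2.935e-01  3.000e-04 -4.981e-01] wy 0.146
shift [-0.2935  0.1695 -0.4981] wy 0.146
```

View pics/o3.png

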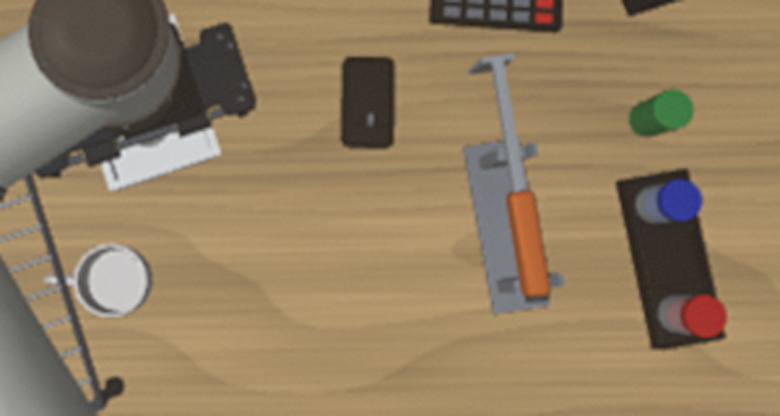

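View pics/o2.png

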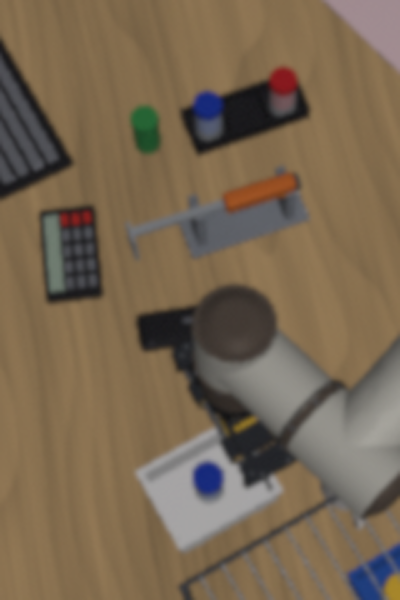

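{"fn": "move_arm", "kwargs": {
  "increments": "1 -0.01 0 -0.018 0 0.01 0; 1 -0.027 0 -0.046 0 0.02 0; 1 -0.047 0 -0.08 0 0.03 0; 1 -0.067 0 -0.115 0 0.04 0; 1 -0.088 0 -0.15 0 0.05 0; 1 -0.109 0 -0.185 0 0.06 0; 1 -0.13 0 -0.22 0 0.07 0; 1 -0.151 0 -0.255 0 0.08 0"
}}

```text
time_s: 28.55
tcp_pos: [0.5148, -0.1091, 0.2183]
ee_rot: [[0.975, -0.003, -0.22], [0.22, 0.0, 0.975], [-0.003, -1.0, 0.001]]
wrist_force: [1.7, 0.2, -0.5]
gripper_width: 0.491
```

Run:
```python
from pl import *
done(-.151,0,-.255,.08)
to([.4535,-.3822,.22,-261],[.4535,-.3822,.0508,-261])
```

```text
cmd [ 5.175000e-01 -1.075000e-01  2.203000e-01 -2.572196e+02]
shift [-0.1232  0.0003 -0.2538] wy 0.066
shift [-0.1232  0.1695 -0.2538] wy 0.066
```

{"fn": "move_arm", "kwargs": {
  "increments": "1 -0.017 0 -0.035 0 0.01 0; 1 -0.034 0 -0.07 0 0.02 0; 1 -0.052 0 -0.107 0 0.03 0; 1 -0.07 0 -0.144 0 0.04 0; 1 -0.088 0 -0.181 0 0.05 0; 1 -0.105 0 -0.216 0 0.06 0; 1 -0.118 0 -0.243 0 0.066 0; 1 -0.1232 0 -0.2538 0 0.066 0"
}}

```text
time_s: 29.35
tcp_pos: [0.4505, -0.3839, 0.2178]
ee_rot: [[0.988, -0.004, -0.153], [0.153, 0.002, 0.988], [-0.003, -1.0, 0.002]]
wrist_force: [0.2, 0.4, -0.7]
gripper_width: 0.493
```

{"fn": "move_arm", "kwargs": {
  "increments": "1 0 0.02 0 0 0 0; 1 0 0.05 0 0 0 0; 1 0 0.08 0 0 0 0; 1 0 0.1 0 0 0 0; 1 0 0.12 0 0 0 0; 1 0 0.135 0 0 0 0; 1 0 0.148 0 0 0 0; 1 0 0.157 0 0 0 0"
}}

```text
time_s: 30.15
tcp_pos: [0.4521, -0.3811, 0.0613]
ee_rot: [[0.988, -0.002, -0.156], [0.156, 0.001, 0.988], [-0.002, -1.0, 0.002]]
wrist_force: [-0.7, 0.3, -1.1]
gripper_width: 0.494
```

{"fn": "move_arm", "kwargs": {
  "increments": "1 0 0.006 0 0 0 0; 1 0 0.01 0 0 0 0; 1 0 0.0115 0 0 0 0; 1 0 0.0125 0 0 0 0; 1 0 0.0125 0 0 0 0"
}}

```text
time_s: 30.65
tcp_pos: [0.4533, -0.3819, 0.0507]
ee_rot: [[0.988, 0.001, -0.156], [0.156, -0.0, 0.988], [0.001, -1.0, -0.0]]
wrist_force: [1.0, 0.7, -0.6]
gripper_width: 0.489
```

Release, lift, then move away toward the robot's left for a clear look.

{"fn": "move_arm", "kwargs": {
  "increments": "-0.05 0 0 0 0 0 0; -0.15 0 0 0 0 0 0; -0.3 0 0 0 0 0 0; -0.3 0 0 0 0 0 0; -0.3 0 0 0 0 0 0; -0.3 0 -0.02 0 0 0 0; -0.3 0 -0.06 0 0 0 0; -0.3 0 -0.1 0 0 0 0"
}}

```text
time_s: 31.45
tcp_pos: [0.4525, -0.3816, 0.1508]
ee_rot: [[0.988, -0.002, -0.157], [0.157, 0.001, 0.988], [-0.002, -1.0, 0.001]]
wrist_force: [1.2, -0.8, 0.3]
gripper_width: 0.646
```

{"fn": "move_arm", "kwargs": {
  "increments": "-0.3 0 -0.04 0.03 0 0 0; -0.3 0 -0.08 0.07 0 0 0; -0.3 0 -0.1 0.11 0 0 0; -0.3 0 -0.1 0.15 0 0 0; -0.3 0 -0.1 0.19 0 0 0; -0.3 0 -0.1 0.23 0 0 0; -0.3 0 -0.1 0.27 0 0 0; -0.3 0 -0.1 0.31 0 0 0"
}}

```text
time_s: 32.25
tcp_pos: [0.4039, -0.0742, 0.2506]
ee_rot: [[0.988, 0.001, -0.156], [0.156, 0.0, 0.988], [0.001, -1.0, 0.0]]
wrist_force: [1.4, -0.4, -0.6]
gripper_width: 0.649
```

{"fn": "move_arm", "kwargs": {
  "increments": "-0.3 0 0 0 0 0 0; -0.3 0 0 0 0 0 0"
}}

```text
time_s: 32.45
tcp_pos: [0.4045, -0.0749, 0.2507]
ee_rot: [[0.987, 0.001, -0.159], [0.159, 0.0, 0.987], [0.001, -1.0, -0.0]]
wrist_force: [-0.6, -0.3, -0.3]
gripper_width: 0.65
```

Run:
```python
from h import *
s=sense();print(s['time_s'],s['tcp_pos'],s['gripper_width'],s['wrist_force'])
p,d=grab("side",15);crop(p,150,60,420,380,1.8,"q1.png")
n="side";C=cloud(n,d);hsv=cv2.cvtColor(p,cv2.COLOR_RGB2HSV)
for nm,lo,hi in(("red",170,182),("blue",110,128),("yel",16,30)):
    m=((hsv[...,0]>=lo)|((nm=="red")&(hsv[...,0]<4)))&(hsv[...,0]<=hi)&(hsv[...,1]>140)&(C[...,2]>.06)&(C[...,2]<.09)
    nn,l,st,c=cv2.connectedComponentsWithStats(m.astype(np.uint8))
    for i in range(1,nn):
        if st[i,4]>30: print(nm,st[i,4],c[i],atz(n,*c[i],.078),C[l==i][:,2].mean())
p,d=grab("top",15);crop(p,180,130,490,340,2.5,"q2.png")
```

```text
32.45 [ 0.40452778 -0.0748802   0.25072387] 0.6502906566455463 [-0.55194345 -0.33998821 -0.28166467]
red 90 [292.81111111  92.56666667] [ 0.39641138 -0.38683308  0.078     ] 0.07834806194127898
red 56 [362.57142857 283.55357143] [0.33213897 0.37597732 0.078     ] 0.07884056918731049
red 40 [356.95  287.325] [0.35367142 0.38416934 0.078     ] 0.0778749965684192
blue 86 [263.03488372 102.29069767] [ 0.51545372 -0.36940524  0.078     ] 0.07886470776228362
blue 91 [262.75824176 250.93406593] [0.63317231 0.19614594 0.078     ] 0.0795586416024622
yel 104 [277.95192308  97.02884615] [ 0.45567825 -0.37976482  0.078     ] 0.07816257196807817
yel 80 [338.5375 296.8375] [0.42111288 0.40168234 0.078     ] 0.08002732629213044
```

View pics/q1.png

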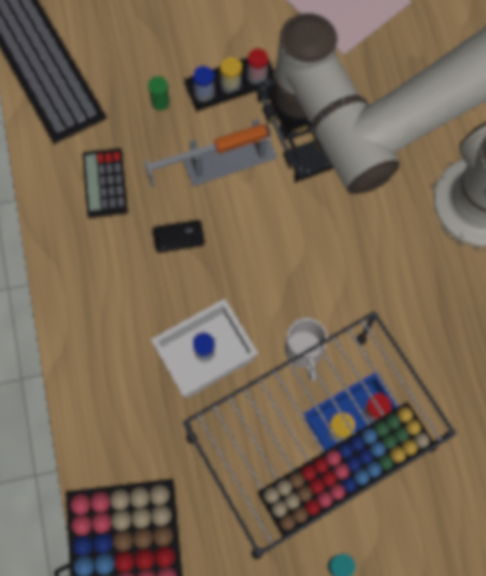

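View pics/q2.png

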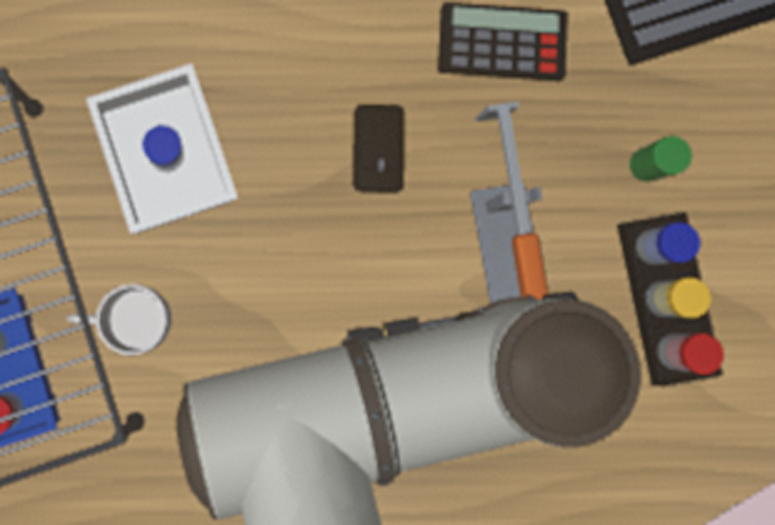

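```bash
python3 -c "
from station import r
print(r.finish_job())"
```

```text
the job is handed in; nothing more can be done
None
```

The kit tray now holds one jar of each colour, and I handed the job in at about 32.5 s of the 72 s allowed.

- **Tote:** I hooked the white tote's front lip and dragged it about 245 mm. It now stands fully clear of the shelf, with roughly 60 mm between its rear rim and the shelf's front edge.
- **Hook:** I laid it back in its rest before touching the jars. The pictures show it lying home, level between the forks.
- **Jars:** Blue was already in the tray, so I placed red and yellow in the two empty compartments. The duplicate blue jar still stands in the white tote.

**Last checks:** In the final pictures the tray jars stand in a row, blue, yellow, red, with the yellow and red jars' positions within about 5 mm of their targets. All lid tops read 0.078 to 0.080 m high, as expected for upright jars. The tray's blue jar and the blue tote's jars measured unchanged. The mug, mouse and calculator look unmoved by eye; I did not measure them again. At the last reading the gripper was empty and away from everything, at a height of 0.25 m.

**Disagreement:** The two cameras differed by about 3 to 5 mm, so I averaged them for the tote, hook and jars. No check failed.

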